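Sort tube offcuts onto their length gauges

ROBOT

A 6-joint arm with a two-finger parallel gripper is mounted at the origin on a cart in front of the work surface, level with it; the furniture and walls round the work are solid. World frame = base frame: x ahead of the robot, y to its left, z up, the work surface at z = 0. Lengths are in mm, angles in rad, forces in N, time in s.
With the tool pointing down it reaches from about 425 to 950 mm from the base axis. Payload 3.5 kg.
Tool frame: the origin (TCP) lies on the centre line of the jaws, within the pads' length; the fingertips stand 14 mm ahead of it and the grasp point (between the pads) lies 5 mm behind it (ctrl.finger_overhang is the distance from the TCP to the fingertips, in mm); z points along the fingers, y is the line along which they close (so a half turn about z gives the same grasp; the last joint's range is limited). The gripper opens to 85 mm and grips with 20 to 120 N. Pads are 22 mm wide; open, the fingers measure 114 mm over their backs; the gripper's body (76 mm by 85 mm) begins 54 mm behind the grasp point. The pads swing forward as they close: fully open they stand 13 mm farther back than shut.
Start: joints at [0.629, 0.286, 1.577, -0, 1.279, -0.15], TCP at [480.309, 474.246, 211.825] pointing down, gripper open.
Joint ranges: [-2.77, 2.77], [-0.9, 2.22], [0.21, 2.48], [-1.53, 4.67], [0.24, 2.81], [-2.84, 2.84]. Speed limits (rad/s): [2.79, 2.79, 3.14, 3.14, 3.14, 3.14].

INTERFACE

Orientations are given as a rotation vector (axis times angle).
In Python, from station import ctrl gives the robot as it stands. The module is installed in compiled form; this text tells all that it offers.
- The arm moves only by the tool drive_tool, never from a script. Its argument "targets" is a list of rows, each an object of numbers: "x", "y", "z": the shift along the tool's x, y, z in units of 0.04 m (1.0 is 0.04 m); "turn": the turn about the tool's z in units of 0.1 rad (1.0 is 0.1 rad). In form: [{"x": .., "y": .., "z": .., "turn": ..}, ...]. A call has 1 to 10 rows; each row shifts and turns the commanded pose from where the row before left it, along the tool's axes as they then stand; what a row does not reach is not made up. A row lasts 1/10 s, in which the tool goes at most 50 mm and 8.59 degrees, less where a joint would pass 70% of its speed; a pose out of reach is approached as far as the arm can. A call with a number of a shift or a turn outside -1 to 1 is refused whole. A call with a gripper value outside its range is refused whole. "gripper" is the finger opening in mm, from 0 to 85.4, set as the call begins (left out, the last holds). The fingers move at their own pace and stop on an object; the grip force is fixed at half the most. Time passes only in rows, so rows that do not move let the fingers close. It gives the time, the measured TCP pose, the force, the opening and the grip force at its end, in the units of the state.
- ctrl.read_state(): the state, without advancing time (a new reading comes with each control period).
- ctrl.get_image(name): name is "scene" or "top"; returns a dict with "frame" (480x640x3 uint8, red, green, blue), "depth" (480x640 float32, mm along the optical axis (not along the pixel's ray), 0 where there is no reading), "fx", "fy", "cx", "cy" (pixels), "k1" (the pictures are not rectified: a ray, as slopes to the right and down, at radius r is drawn at 1 + k1 r^2 times it, then the intrinsics apply), "rvec" (rotation vector, rad) and "tvec" (3), from world to camera coordinates, as OpenCV has them. Camera axes: x right, y down, z forward; pixel columns grow to the right and rows downward; lengths in mm; the calibration is good to about 2 mm. A picture is of the moment at which its call begins.
- ctrl.close_job(): hands the job in; it is judged then, once.
Trained networks look in a picture, given as the dict that the camera call returned (one of the last four; its "shot" number tells which), for a name from the list of things; names that differ only in an ending like _2 or _b are one class to them, and where a whole thing is asked for, a point or a joint stands for the part that bears it (a point fixed in the world has none). Each returns a list of dicts, best first, with "score" (0 to 1); they miss things now and then, are a little off and sometimes report something else, mostly with a low value. They report only what shows in the picture. A call takes as long as a camera call. They do not tell look-alikes from the thing itself.
- ctrl.trace(picture, thing): "pixels" (480x640 bool, what is visible of it) and "rect" ([left, top, right, bottom] in pixels, round what is visible of it).
The state is a dict: "time_s": time; "qpos": joint angles; "qvel": joint speeds; "joint_torque": joint torques, N m; "tool_pos": TCP position; "tcp_rot": TCP orientation; "wrist_force": force on the tool from outside, world axes, zero at the start; "moment": the same for the moment, N m; "grip_width": finger opening in mm; "finger_force": force on a finger pad.
Only numpy, scipy, OpenCV 4.12 (cv2) and the standard library are available. Lean on these libraries where they do the work, as an engineer would, in place of code of your own. Each camera call takes 0.05 s, during which the arm holds its last target. There are 200 camera calls.

TASK

Four cut-off tubes, three round and one square, stand at the front of the bench: put each one on the gauge stand whose upright rod is as tall as the tube is long, standing upright in the middle of the round pad. Set them down without dropping them, leave the solid aluminium slug and the bent pipe elbow where they are, and let go of everything at the end.

Things in the scene. Friction and masses are not known exactly. Their poses are not given: they have to be found in the camera images.
- ring_tube: Shortest tube offcut: round, tan-coloured, 56 mm outside diameter, 55 mm long, under 0.3 kg. Stands upright and open at both ends on the bench; origin at the centre of its lower end, z up along the tube.
- short_tube: Second shortest tube offcut: round, grey steel, 67 mm outside diameter, 85 mm long, under 0.6 kg. Stands upright and open at both ends on the bench; origin at the centre of its lower end, z up along the tube.
- square_tube: Second longest tube offcut: square section, dark steel, with a drilled hole in one side, 65 mm across the flats, 110 mm long, under 0.8 kg. Stands upright and open at both ends on the bench; origin at the centre of its lower end, z up along the tube. Its flat sides face along its own x and y.
- long_tube: Longest tube offcut: round, black, 66 mm outside diameter, 150 mm long, under 0.9 kg. Stands upright and open at both ends on the bench; origin at the centre of its lower end, z up along the tube.
- gauge_55: Fixed stand: aluminium plate (x -50..86, y -54..54 mm, 8 thick) with a black rubber pad, 90 mm across, its top at z = 10 mm, and a steel rod reaching 55 mm above the pad's top (z = 65): shortest of the four. Origin at bench height under the pad's centre, z up; the rod (up to 28 mm thick) stands at x = +68 mm of the stand, so fingers that close along the stand's y are clear of it.
- gauge_85: Fixed stand: aluminium plate (x -50..86, y -54..54 mm, 8 thick) with a black rubber pad, 90 mm across, its top at z = 10 mm, and a steel rod reaching 85 mm above the pad's top (z = 95): second shortest of the four. Origin at bench height under the pad's centre, z up; the rod (up to 28 mm thick) stands at x = +68 mm of the stand, so fingers that close along the stand's y are clear of it.
- gauge_110: Fixed stand: aluminium plate (x -50..86, y -54..54 mm, 8 thick) with a black rubber pad, 90 mm across, its top at z = 10 mm, and a steel rod reaching 110 mm above the pad's top (z = 120): second tallest of the four. Origin at bench height under the pad's centre, z up; the rod (up to 28 mm thick) stands at x = +68 mm of the stand, so fingers that close along the stand's y are clear of it.
- gauge_150: Fixed stand: aluminium plate (x -50..86, y -54..54 mm, 8 thick) with a black rubber pad, 90 mm across, its top at z = 10 mm, and a steel rod reaching 150 mm above the pad's top (z = 160): tallest of the four. Origin at bench height under the pad's centre, z up; the rod (up to 28 mm thick) stands at x = +68 mm of the stand, so fingers that close along the stand's y are clear of it.
- slug: Not a tube: bright turned aluminium boss, near solid, with a groove round it, 60 mm diameter, 68 mm tall, loose, standing among the tubes; leave it. Origin at the centre of its underside.
- bend: Not to be moved: a light-coloured bent pipe elbow, 73 x 86 x 51 mm, loose, lying on the bench to the left of the tubes. Origin on the bench under its middle.
Things that resemble listed ones, but are neither listed nor needed, are in the scene too. What is shaped like the short_tube but pink or red is not meant.

How it is judged (in metres and radians):
At the end, for the whole second after the job is handed in: Each tube stands upright (within 0.1 rad) and at rest on the pad of the gauge stand of its own length (55, 85, 110, 150 mm), its lower end on the pad (10 mm above the bench, within 4 mm) and centred on it within 15 mm; nothing is held (horizontal distance between ring_tube and gauge_55 below 0.015 m and height (world z) of ring_tube between 0.006 and 0.014 m and angle between each of ring_tube, short_tube, square_tube, long_tube's own z axis and vertical below 0.1 rad and linear speed of each of ring_tube, short_tube, square_tube, long_tube below 0.02 m/s and horizontal distance between short_tube and gauge_85 below 0.015 m and height (world z) of short_tube between 0.006 and 0.014 m and horizontal distance between square_tube and gauge_110 below 0.015 m and height (world z) of square_tube between 0.006 and 0.014 m and horizontal distance between long_tube and gauge_150 below 0.015 m and height (world z) of long_tube between 0.006 and 0.014 m); the robot touches nothing.
It fails at once if a tube is dropped or thrown (moves faster than 0.7 m/s without a finger on it) ((linear speed of ring_tube above 0.7 m/s and contact force between the fingers and ring_tube below 0.01 N) or (linear speed of short_tube above 0.7 m/s and contact force between the fingers and short_tube below 0.01 N) or (linear speed of square_tube above 0.7 m/s and contact force between the fingers and square_tube below 0.01 N) or (linear speed of long_tube above 0.7 m/s and contact force between the fingers and long_tube below 0.01 N)).
It fails at once if the aluminium slug is moved more than 30 mm (distance of slug from where it was at the start of the episode above 0.03 m).
It fails at once if the pipe elbow is moved more than 30 mm (distance of bend from where it was at the start of the episode above 0.03 m).
It also fails if it takes over 112 s, if anything falls off the work surface, if the arm or the gripper's body presses on something with over 40 N, if the wrist force passes 120 N, or if a joint passes its speed limit or range.

## Working session

There is one attempt and no reset: what is moved stays moved. The work goes in short steps, Python scripts to look and compute and a tool call to move; the robot and the scene stay as the last step left them, time stands still between calls to the robot, and variables do not carry over. Pictures are saved under pics/ and viewed, at most 14 in all, crops included, and the job is handed in when it is done.

Besides the shell and the picture viewer there is one more tool, called after ">>>" as name(argument=value, ...), one argument or row to a line, values as JSON. drive_tool: Moves the arm, as the interface text tells. Its arguments: {"type":"object","properties":{"targets":{"type":"array"},"gripper":{"type":"number"}},"required":["targets"]}

```bash
mkdir -p pics
cat > h.py <<'E'
import numpy as np, cv2
from station import ctrl
def pts(im, mask=None):
    d=im["depth"]; v,u=np.nonzero((d>0) if mask is None else ((d>0)&mask))
    x=(u-im["cx"])/im["fx"]; y=(v-im["cy"])/im["fy"]
    K=np.array([[im["fx"],0,im["cx"]],[0,im["fy"],im["cy"]],[0,0,1.]])
    p=cv2.undistortPoints(np.stack([u,v],1).astype(float)[:,None],K,np.array([im["k1"],0,0,0.]))[:,0]
    z=d[v,u]; c=np.c_[p*z[:,None],z]
    R=cv2.Rodrigues(np.array(im["rvec"],float))[0]
    return (c-np.array(im["tvec"],float).ravel())@R, np.c_[u,v]
E
python3 - <<'E'
from h import *
for n in ["scene","top"]:
    im=ctrl.get_image(n); cv2.imwrite(f"pics/{n}0.png",im["frame"][:,:,::-1])
    R=cv2.Rodrigues(np.array(im["rvec"],float))[0]; print(n,-R.T@np.array(im["tvec"]).ravel(),R[2])
    for t in ["ring_tube","short_tube","square_tube","long_tube","gauge_55","gauge_85","gauge_110","gauge_150","slug","bend"]:
        for r in ctrl.trace(im,t)[:3]:
            P,_=pts(im,r["pixels"])
            if len(P)<5: print(t,r["score"],r["rect"]);continue
            zt=np.percentile(P[:,2],97); T=P[P[:,2]>zt-6]
            print(t,round(r["score"],2),np.round(r["rect"]),len(P),"ztop",round(zt),"topmid",np.round((T.min(0)+T.max(0))/2)[:2],"ext",np.round(np.ptp(T,axis=0))[:2])
s=ctrl.read_state();print(s["tool_pos"],s["tcp_rot"],s["grip_width"])
E
```

```text
scene [ -23.98986034 -528.24473668  622.50070146] [ 0.55079231  0.56718551 -0.61231399]
ring_tube 0.8 [344. 267. 376. 312.] 1109 ztop 55 topmid [ 469. -142.] ext [58. 56.]
short_tube 0.91 [398. 283. 440. 340.] 1909 ztop 85 topmid [ 463. -265.] ext [115.  92.]
short_tube 0.83 [368. 323. 419. 390.] 2600 ztop 85 topmid [ 381. -288.] ext [69. 67.]
short_tube 0.66 [298. 277. 338. 337.] 2134 ztop 85 topmid [ 367. -126.] ext [68. 68.]
square_tube 0.89 [301. 211. 346. 278.] 2459 ztop 110 topmid [489. -10.] ext [67. 70.]
long_tube 0.73 [195. 146. 234. 215.] 1809 ztop 148 topmid [444. 317.] ext [67. 68.]
gauge_55 0.84 [298. 137. 366. 214.] 1631 ztop 152 topmid [725. 138.] ext [23. 22.]
gauge_55 0.77 [444. 248. 522. 335.] 2757 ztop 119 topmid [ 538. -370.] ext [304. 117.]
gauge_55 0.75 [396. 216. 471. 287.] 2287 ztop 80 topmid [ 722. -172.] ext [23. 17.]
gauge_85 0.84 [298. 137. 366. 214.] 1631 ztop 152 topmid [725. 138.] ext [23. 22.]
gauge_85 0.77 [444. 248. 522. 335.] 2757 ztop 119 topmid [ 538. -370.] ext [304. 117.]
gauge_85 0.75 [396. 216. 471. 287.] 2287 ztop 80 topmid [ 722. -172.] ext 
[... 2007 characters left out ...]
.] ext [22. 22.]
gauge_110 0.95 [263. 122. 310. 199.] 2927 ztop 157 topmid [724. 141.] ext [23. 21.]
gauge_110 0.81 [466. 148. 522. 221.] 3059 ztop 117 topmid [ 680. -322.] ext [24. 24.]
gauge_150 0.95 [320. 140. 379. 208.] 2779 ztop 60 topmid [712.   2.] ext [22. 22.]
gauge_150 0.95 [263. 122. 310. 199.] 2927 ztop 157 topmid [724. 141.] ext [23. 21.]
gauge_150 0.81 [466. 148. 522. 221.] 3059 ztop 117 topmid [ 680. -322.] ext [24. 24.]
slug 0.94 [265. 248. 293. 280.] 668 ztop 70 topmid [460. 150.] ext [56. 56.]
bend 0.7 [141. 215. 174. 256.] 937 ztop 54 topmid [527. 415.] ext [83. 51.]
[480.30210722 474.239718   211.81976472] [ 1.21152787e+00  2.89858411e+00 -5.84164687e-05] 85.5101599123499
```

View pics/scene0.png

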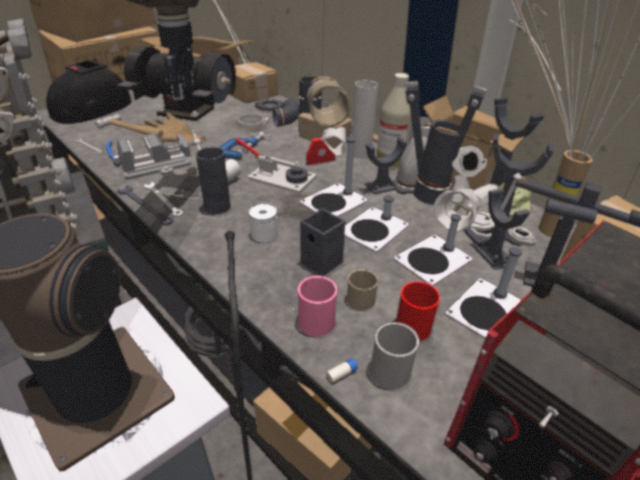

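View pics/top0.png

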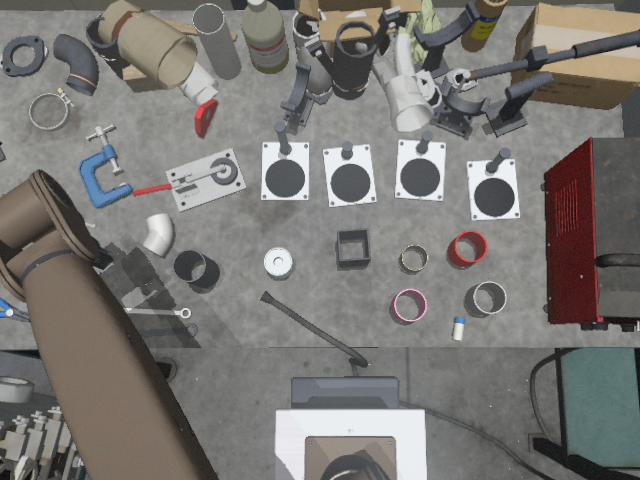

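Run:
```python
from h import *
from scipy.optimize import least_squares
def circ(P):
    return least_squares(lambda p:np.hypot(P[:,0]-p[0],P[:,1]-p[1])-p[2],[*P.mean(0),40],loss="soft_l1",f_scale=2).x
for cam in ["top","scene"]:
    im=ctrl.get_image(cam); g=cv2.cvtColor(im["frame"],cv2.COLOR_RGB2GRAY)
    P,uv=pts(im); I=g[uv[:,1],uv[:,0]]
    print(cam,"bench z",np.median(P[(abs(P[:,0]-580)<30)&(abs(P[:,1])<200),2]))
    for n,rx,ry in [("150",724,139),("55",712,2),("85",722,-172),("110",680,-322)]:
        near=(np.hypot(P[:,0]-rx+70,P[:,1]-ry)<75)&(P[:,2]<22)&(P[:,2]>-3)
        m=np.zeros(g.shape,np.uint8); q=uv[near&(I<60)]; m[q[:,1],q[:,0]]=255
        k,l,st,_=cv2.connectedComponentsWithStats(m); j=1+np.argmax(st[1:,4])
        A=pts(im,l==j)[0]
        c,_=max(((0,0),0),((0,0),0)); 
        cs=cv2.findContours((l==j).astype(np.uint8),cv2.RETR_EXTERNAL,cv2.CHAIN_APPROX_NONE)[0][0][:,0]
        b=np.zeros(g.shape,bool); b[cs[:,1],cs[:,0]]=1
        c=circ(pts(im,b)[0][:,:2]); 
        R=P[(np.hypot(P[:,0]-rx,P[:,1]-ry)<35)&(P[:,2]>35)]; zt=np.percentile(R[:,2],95); T=R[R[:,2]>zt-5]; t=(T.min(0)+T.max(0))/2
        print(n,"pad",c.round(1),"z",np.median(A[:,2]).round(1),"rod",t.round(1),"zt",zt.round(), "yaw",np.degrees(np.arctan2(t[1]-c[1],t[0]-c[0])).round(1))
    for n,x,y,L in [("ring",471,-141,55),("short",382,-288,85),("long",445,317,150),("square",490,-9,110),("slug",460,149,68),("red",488,-252,85),("pink",367,-125,85)]:
        T=P[(np.hypot(P[:,0]-x,P[:,1]-y)<50)&(abs(P[:,2]-L)<7)][:,:2].astype(np.float32)
        print(n,len(T),"minrect",np.round(cv2.minAreaRect(T),1) if 0 else cv2.minAreaRect(T), "circ",circ(T).round(1))
```

```text
top bench z 0.5059687507726982Traceback (most recent call last):
  File "<stdin>", line 12, in <module>
    return _wrapfunc(a, 'argmax', axis=axis, out=out, **kwds)
    return bound(*args, **kwds)
ValueError: attempt to get argmax of an empty sequence
```

```bash
cat >> h.py <<'E'
def plane(im,uv,z):
    K=np.array([[im["fx"],0,im["cx"]],[0,im["fy"],im["cy"]],[0,0,1.]])
    p=cv2.undistortPoints(np.asarray(uv,float)[:,None],K,np.array([im["k1"],0,0,0.]))[:,0]
    R=cv2.Rodrigues(np.array(im["rvec"],float))[0]; C=-R.T@np.array(im["tvec"],float).ravel()
    d=np.c_[p,np.ones(len(p))]@R
    return (C+d*((z-C[2])/d[:,2])[:,None])[:,:2]
E
python3 - <<'E'
from h import *
from scipy.optimize import least_squares
def circ(P):
    return least_squares(lambda p:np.hypot(P[:,0]-p[0],P[:,1]-p[1])-p[2],[*P.mean(0),40],loss="soft_l1",f_scale=2).x
vv,uu=np.mgrid[:480,:640]; UV=np.c_[uu.ravel(),vv.ravel()]
for cam in ["top","scene"]:
    im=ctrl.get_image(cam); g=cv2.cvtColor(im["frame"],cv2.COLOR_RGB2GRAY)
    P,uv=pts(im); XY=plane(im,UV,10.)
    for n,rx,ry in [("150",724,139),("55",712,2),("85",722,-172),("110",680,-322)]:
        near=np.hypot(XY[:,0]-rx+70,XY[:,1]-ry)<62; I=g.ravel()
        th,_=cv2.threshold(I[near].reshape(-1,1),0,255,cv2.THRESH_OTSU)
        m=(near&(I<th)).reshape(g.shape).astype(np.uint8)
        k,l,st,_=cv2.connectedComponentsWithStats(m); j=1+np.argmax(st[1:,4])
        cs=cv2.findContours((l==j).astype(np.uint8),cv2.RETR_EXTERNAL,cv2.CHAIN_APPROX_NONE)[0][0][:,0]
        c=circ(plane(im,cs,10.))
        R=P[(np.hypot(P[:,0]-rx,P[:,1]-ry)<35)&(P[:,2]>35)]; zt=np.percentile(R[:,2],95); T=R[R[:,2]>zt-5]; t=(T.min(0)+T.max(0))/2
        print(n,th,"pad",c.round(1),"rod",t.round(1),"zt",zt.round(), "yaw",np.degrees(np.arctan2(t[1]-c[1],t[0]-c[0])).round(1))
    for n,x,y,L in [("ring",471,-141,55),("short",382,-288,85),("long",445,317,150),("square",490,-9,110),("slug",460,149,68),("red",488,-252,85),("pink",367,-125,85)]:
        T=P[(np.hypot(P[:,0]-x,P[:,1]-y)<50)&(abs(P[:,2]-L)<7)][:,:2].astype(np.float32)
        (a,b),(w,h),an=cv2.minAreaRect(T)
        print(n,len(T),"minrect",np.round([a,b,w,h,an],1), "circ",circ(T).round(1))
E
```

```text
150 161.0 pad [658.1 141.7  43.6] rod [725.1 141.1 161.7] zt 163.0 yaw -0.5
55 160.0 pad [646.4  -5.9  43.4] rod [712.7   1.7  68.1] zt 69.0 yaw 6.6
85 163.0 pad [ 657.7 -162.3   43.4] rod [ 724.5 -167.7   97.4] zt 98.0 yaw -4.6
110 156.0 pad [ 610.9 -325.5   43.3] rod [ 678.6 -322.3  123.5] zt 124.0 yaw 2.7
ring 96 minrect [ 469.6 -139.3   55.1   54.5   87.9] circ [ 469.8 -139.5   26.9]
short 197 minrect [ 383.5 -287.6   65.8   66.9   62.1] circ [ 383.1 -287.2   31.7]
long 206 minrect [443.8 317.9  65.2  64.7  46.8] circ [444.  317.5  31.2]
square 256 minrect [490.1  -8.8  65.5  65.1   3.7] circ [489.9  -8.7  34.4]
slug 507 minrect [461.1 150.9  57.9  58.5  89.5] circ [461.5 150.7  22.7]
red 190 minrect [ 488.6 -252.8   67.    67.6   39.1] circ [ 488.5 -252.3   32.4]
pink 171 minrect [ 367.9 -124.    66.    65.9   56.3] circ [ 367.8 -123.9   31.9]
150 134.0 pad [647.  134.9  49.3] rod [725.5 136.9 158.5] zt 160.0 yaw 1.5
55 139.0 pad [643.4  -8.4  41.6] rod [ 7.115e+02 -3.000e-01  6.330e+01] zt 64.0 yaw 6.8
85 143.0 pad [ 655.  -164.5   42.3] rod [ 721.7 -170.5   93.8] zt 95.0 yaw -5.1
110 137.0 pad [ 611.4 -334.9   48.7] rod [ 676.3 -323.4  118.8] zt 121.0 yaw 10.1
ring 222 minrect [ 469.4 -141.6   56.2   55.8   73. ] circ [ 469.3 -141.5   27.1]
short 417 minrect [ 380.8 -288.2   66.6   67.3   36.6] circ [ 380.7 -288.3   32. ]
long 189 minrect [443.2 316.7  70.3  65.6  70.1] circ [443.5 316.4  31.8]
square 345 minrect [489.  -10.1  66.2  67.5   4. ] circ [488.5 -11.1  34.1]
slug 313 minrect [459.4 149.   60.8  58.4  77.3] circ [459.  147.9  24.8]
red 359 minrect [ 487.2 -253.9   67.4   67.9   21.7] circ [ 487.1 -254.    32.3]
pink 348 minrect [ 366.7 -125.7   68.2   65.1   45.5] circ [ 366.6 -126.3   31.9]
```

>>> drive_tool(
  targets=[
    {"turn": -0.988},
    {"turn": -0.988},
    {"turn": -0.988},
    {"turn": -0.988},
    {"turn": -0.988},
    {"turn": -0.988},
    {"turn": -0.988},
    {"turn": -0.988},
    {},
    {},
  ],
  gripper=85.4,
)

```text
schema error: expected keys x, y, z, turn
```

>>> drive_tool(
  targets=[
    {"x": 0.183, "y": -0.786},
    {"x": 0.183, "y": -0.786},
    {"x": 0.183, "y": -0.786},
    {"x": 0.183, "y": -0.786},
    {"x": 0.183, "y": -0.786},
    {},
    {},
    {},
  ],
)

```text
schema error: expected keys x, y, z, turn
```

>>> drive_tool(
  targets=[
    {"x": 0, "y": 0, "z": 0, "turn": -0.988},
    {"x": 0, "y": 0, "z": 0, "turn": -0.988},
    {"x": 0, "y": 0, "z": 0, "turn": -0.988},
    {"x": 0, "y": 0, "z": 0, "turn": -0.988},
    {"x": 0, "y": 0, "z": 0, "turn": -0.988},
    {"x": 0, "y": 0, "z": 0, "turn": -0.988},
    {"x": 0, "y": 0, "z": 0, "turn": -0.988},
    {"x": 0, "y": 0, "z": 0, "turn": -0.988},
    {"x": 0, "y": 0, "z": 0, "turn": 0},
    {"x": 0, "y": 0, "z": 0, "turn": 0},
  ],
  gripper=85.4,
)

```text
time_s: 2.25
tool_pos: [480.3, 474.3, 211.8]
tcp_rot: [-0.005, -3.142, 0.0]
wrist_force: [1.0, 0.4, 0.6]
grip_width: 85.5
finger_force: 0.0
```

>>> drive_tool(
  targets=[
    {"x": 0.183, "y": -0.786, "z": 0, "turn": 0},
    {"x": 0.183, "y": -0.786, "z": 0, "turn": 0},
    {"x": 0.183, "y": -0.786, "z": 0, "turn": 0},
    {"x": 0.183, "y": -0.786, "z": 0, "turn": 0},
    {"x": 0.183, "y": -0.786, "z": 0, "turn": 0},
    {"x": 0, "y": 0, "z": 0, "turn": 0},
    {"x": 0, "y": 0, "z": 0, "turn": 0},
    {"x": 0, "y": 0, "z": 0, "turn": 0},
  ],
)

```text
time_s: 3.05
tool_pos: [443.8, 317.7, 212.2]
tcp_rot: [0.003, 3.141, 0.001]
wrist_force: [-1.1, -0.1, 0.8]
grip_width: 85.2
finger_force: 0.0
```

>>> drive_tool(
  targets=[
    {"x": 0, "y": 0, "z": 0.475, "turn": 0},
    {"x": 0, "y": 0, "z": 0.475, "turn": 0},
    {"x": 0, "y": 0, "z": 0.475, "turn": 0},
    {"x": 0, "y": 0, "z": 0.475, "turn": 0},
    {"x": 0, "y": 0, "z": 0.475, "turn": 0},
    {"x": 0, "y": 0, "z": 0, "turn": 0},
    {"x": 0, "y": 0, "z": 0, "turn": 0},
  ],
)

```text
time_s: 3.75
tool_pos: [443.6, 317.8, 116.8]
tcp_rot: [-0.001, -3.141, 0.0]
wrist_force: [-0.3, -0.6, -0.8]
grip_width: 85.4
finger_force: 0.0
```

>>> drive_tool(
  targets=[
    {"x": 0, "y": 0, "z": 0, "turn": 0},
    {"x": 0, "y": 0, "z": 0, "turn": 0},
    {"x": 0, "y": 0, "z": 0, "turn": 0},
    {"x": 0, "y": 0, "z": 0, "turn": 0},
    {"x": 0, "y": 0, "z": 0, "turn": 0},
    {"x": 0, "y": 0, "z": 0, "turn": 0},
    {"x": 0, "y": 0, "z": 0, "turn": 0},
    {"x": 0, "y": 0, "z": 0, "turn": 0},
  ],
  gripper=45,
)

```text
time_s: 4.55
tool_pos: [444.8, 317.8, 119.4]
tcp_rot: [0.002, 3.138, 0.003]
wrist_force: [-1.2, -0.6, 5.9]
grip_width: 61.4
finger_force: 63.8
```

>>> drive_tool(
  targets=[
    {"x": 0, "y": 0, "z": -0.25, "turn": 0},
    {"x": 0, "y": 0, "z": -0.25, "turn": 0},
    {"x": 0, "y": 0, "z": -0.25, "turn": 0},
    {"x": 0, "y": 0, "z": -0.25, "turn": 0},
    {"x": 0, "y": 0, "z": 0, "turn": 0},
    {"x": 0, "y": 0, "z": 0, "turn": 0},
  ],
)

```text
time_s: 5.15
tool_pos: [443.7, 317.1, 157.1]
tcp_rot: [0.002, 3.141, 0.0]
wrist_force: [-0.5, 0.1, -7.7]
grip_width: 61.1
finger_force: 66.4
```

```bash
cat >> h.py <<'E'
def look(cam,fn,box=None,t=None,s=3):
    im=ctrl.get_image(cam); f=im["frame"][:,:,::-1]
    if box: l,t_,r,b=box; f=cv2.resize(f[t_:b,l:r],None,fx=s,fy=s)
    cv2.imwrite("pics/"+fn,f)
    return im
E
python3 - <<'E'
from h import *
im=look("scene","long1.png",(110,20,310,220))
r=ctrl.trace(im,"long_tube")
print([(x["score"],x["rect"]) for x in r])
P,_=pts(im,r[0]["pixels"]); print(np.percentile(P,[1,50,99],axis=0).round(1)); print(ctrl.read_state()["tool_pos"])
E
```

```text
[(0.61, [190.5, 131.4, 233.3, 205.8]), (0.37, [371.9, 320.3, 416.4, 391.9]), (0.22, [345.0, 194.6, 406.5, 252.2])]
[[409.6 282.2  20.7]
 [430.4 291.8 123.4]
 [470.4 350.2 185.7]]
[442.91305855 316.84088809 156.09813141]
```

View pics/long1.png

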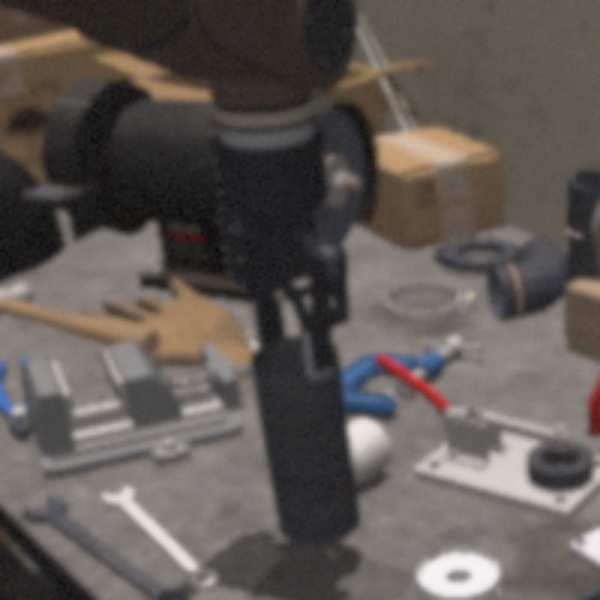

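```bash
cat >> h.py <<'E'
from scipy.optimize import least_squares
def cyl(P,rad,x,y,z0,z1):
    "near-vertical cylinder: returns centre at z0, at z1 (outer-wall points, robust)"
    A=P[(np.hypot(P[:,0]-x,P[:,1]-y)<rad+12)&(P[:,2]>z0)&(P[:,2]<z1)]
    def f(p):
        t=(A[:,2]-z0)/(z1-z0); return np.hypot(A[:,0]-p[0]-t*p[2],A[:,1]-p[1]-t*p[3])-rad
    s=least_squares(f,[x,y,0,0],loss="soft_l1",f_scale=1.5).x
    return s[:2].round(1),(s[:2]+s[2:]).round(1),"tilt",(s[2:]/(z1-z0)).round(3),len(A)
E
python3 - <<'E'
from h import *
for c in ["scene"]:
    im=ctrl.get_image(c); P,_=pts(im)
    print(cyl(P,33,443.5,317,50,140))
    Q=P[(np.hypot(P[:,0]-443.5,P[:,1]-317)<36)&(P[:,2]>8)&(P[:,2]<140)]; print(np.percentile(Q[:,2],[0,1,2,5]))
print(ctrl.read_state())
E
```

```text
(array([443.3, 317.5]), array([442.8, 316.9]), 'tilt', array([-0.005, -0.007]), 922)
[34.02479371 36.24233612 37.86367552 40.95246918]
{'time_s': 5.3, 'qpos': array([ 4.34583112e-01,  5.43358817e-02,  1.94739427e+00,  6.74528246e-05,
        1.14165870e+00, -1.13479291e+00]), 'qvel': array([ 0.00068881,  0.00181455, -0.00072744, -0.00186583, -0.00353129,
        0.00119556]), 'joint_torque': array([-2.24461954e-02, -3.35513735e+01, -3.12274003e+01,  6.85315645e-04,
       -1.06719779e-02,  1.40185429e-05]), 'tool_pos': array([442.89906604, 316.8432615 , 155.98559903]), 'tcp_rot': array([-2.27398006e-03, -3.13993709e+00,  1.10183430e-03]), 'wrist_force': array([-0.61282789, -0.94308931, -6.43914317]), 'moment': array([ 0.02852268, -0.04392939, -0.02828667]), 'finger_force': 66.38746423963312, 'grip_width': 61.57729413094441}
```

>>> drive_tool(
  targets=[
    {"x": 0, "y": 0, "z": -0.5, "turn": 0},
    {"x": -0.669, "y": -0.552, "z": -0.5, "turn": 0},
    {"x": -0.669, "y": -0.552, "z": 0, "turn": 0},
    {"x": -0.669, "y": -0.552, "z": 0, "turn": 0},
    {"x": -0.669, "y": -0.552, "z": 0, "turn": 0},
    {"x": -0.669, "y": -0.552, "z": 0, "turn": 0},
    {"x": -0.669, "y": -0.552, "z": 0, "turn": 0},
    {"x": -0.669, "y": -0.552, "z": 0, "turn": 0},
    {"x": -0.669, "y": -0.552, "z": 0, "turn": 0},
    {"x": 0, "y": 0, "z": 0, "turn": 0},
  ],
)

```text
time_s: 6.3
tool_pos: [660.6, 136.1, 195.5]
tcp_rot: [0.008, 3.139, -0.004]
wrist_force: [2.2, -0.3, -6.6]
grip_width: 61.3
finger_force: 68.1
```

>>> drive_tool(
  targets=[
    {"x": 0, "y": 0, "z": 0.5, "turn": 0},
    {"x": 0, "y": 0, "z": 0.5, "turn": 0},
    {"x": 0, "y": 0, "z": 0.3, "turn": 0},
    {"x": 0, "y": 0, "z": 0, "turn": 0},
    {"x": 0, "y": 0, "z": 0, "turn": 0},
    {"x": 0, "y": 0, "z": 0, "turn": 0},
  ],
)

```text
time_s: 6.9
tool_pos: [658.4, 140.4, 146.5]
tcp_rot: [0.002, 3.139, 0.0]
wrist_force: [0.1, -0.4, -5.7]
grip_width: 61.4
finger_force: 68.1
```

Run:
```python
from h import *
im=look("scene","long2.png",(230,60,430,260)); P,_=pts(im)
print(cyl(P,33,657,140,40,120)); s=ctrl.read_state();print(s["tool_pos"],s["wrist_force"],s["time_s"])
```

```text
(array([661.4, 139.2]), array([659.1, 139.6]), 'tilt', array([-0.029,  0.005]), 800)
[658.4014325  140.36183909 146.73193602] [ 0.57324455 -0.54321739 -6.67416971] 6.95
```

View pics/long2.png

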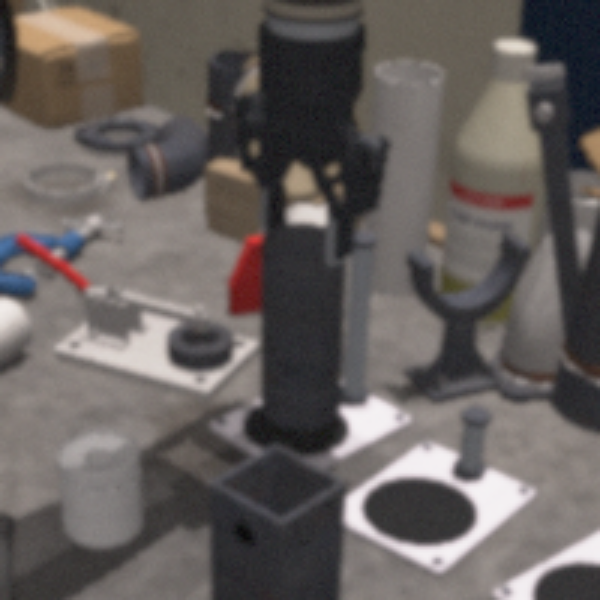

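>>> drive_tool(
  targets=[
    {"x": 0.05, "y": 0, "z": 0.1, "turn": 0},
    {"x": 0, "y": 0, "z": 0.1, "turn": 0},
    {"x": 0, "y": 0, "z": 0.1, "turn": 0},
    {"x": 0, "y": 0, "z": 0.05, "turn": 0},
    {"x": 0, "y": 0, "z": 0, "turn": 0},
    {"x": 0, "y": 0, "z": 0, "turn": 0},
  ],
)

```text
time_s: 7.55
tool_pos: [655.3, 140.2, 130.7]
tcp_rot: [-0.002, -3.141, -0.0]
wrist_force: [-0.5, 0.3, -6.7]
grip_width: 61.5
finger_force: 68.1
```

>>> drive_tool(
  targets=[
    {"x": 0, "y": 0, "z": 0.025, "turn": 0},
    {"x": 0, "y": 0, "z": 0.025, "turn": 0},
    {"x": 0, "y": 0, "z": 0, "turn": 0},
  ],
)

```text
time_s: 7.85
tool_pos: [656.2, 140.2, 130.0]
tcp_rot: [0.002, 3.139, 0.0]
wrist_force: [-0.3, -0.3, -2.8]
grip_width: 61.5
finger_force: 68.5
```

>>> drive_tool(
  targets=[
    {"x": 0, "y": 0, "z": 0.02, "turn": 0},
    {"x": 0, "y": 0, "z": 0, "turn": 0},
    {"x": 0, "y": 0, "z": 0, "turn": 0},
  ],
)

```text
time_s: 8.15
tool_pos: [656.6, 140.1, 129.8]
tcp_rot: [0.002, 3.138, 0.0]
wrist_force: [1.5, 0.5, 2.8]
grip_width: 61.3
finger_force: 69.1
```

>>> drive_tool(
  targets=[
    {"x": 0, "y": 0, "z": 0, "turn": 0},
    {"x": 0, "y": 0, "z": 0, "turn": 0},
    {"x": 0, "y": 0, "z": 0, "turn": 0},
    {"x": 0, "y": 0, "z": 0, "turn": 0},
    {"x": 0, "y": 0, "z": 0, "turn": 0},
    {"x": 0, "y": 0, "z": 0, "turn": 0},
  ],
  gripper=85.4,
)

```text
time_s: 8.75
tool_pos: [655.3, 140.2, 128.0]
tcp_rot: [-0.002, -3.141, 0.0]
wrist_force: [0.1, 0.2, 1.1]
grip_width: 85.5
finger_force: 0.0
```

>>> drive_tool(
  targets=[
    {"x": 0, "y": 0, "z": -0.4, "turn": 0},
    {"x": 0, "y": 0, "z": -0.4, "turn": 0},
    {"x": 0, "y": 0, "z": -0.7, "turn": 0},
    {"x": 0, "y": 0, "z": -0.7, "turn": 0},
    {"x": 0, "y": 0, "z": 0, "turn": 0},
    {"x": 0, "y": 0, "z": 0, "turn": 0},
  ],
)

```text
time_s: 9.35
tool_pos: [656.2, 140.3, 218.7]
tcp_rot: [0.002, 3.137, 0.0]
wrist_force: [-1.1, -0.4, -0.9]
grip_width: 85.7
finger_force: 0.0
```

Run:
```python
from h import *
for c in ["scene","top"]:
    im=ctrl.get_image(c); P,_=pts(im)
    print(c,cyl(P,33,657,140,40,130)); 
    T=P[(np.hypot(P[:,0]-657,P[:,1]-140)<45)&(abs(P[:,2]-160)<8)].astype(np.float32); print(cv2.minAreaRect(T[:,:2]),np.median(T[:,2]))
s=ctrl.read_state();print(s["tool_pos"],s["tcp_rot"],s["wrist_force"],s["time_s"])
```

```text
scene (array([657.6, 139.1]), array([657.9, 139.2]), 'tilt', array([0.004, 0.001]), 906)Traceback (most recent call last):
  File "<stdin>", line 5, in <module>
cv2.error: OpenCV(4.12.0) /io/opencv/modules/imgproc/src/convhull.cpp:143: error: (-215:Assertion failed) total >= 0 && (depth == CV_32F || depth == CV_32S) in function 'convexHull'
```

>>> drive_tool(
  targets=[
    {"x": 0.595, "y": -0.535, "z": 0, "turn": 0},
    {"x": 0.595, "y": -0.535, "z": 0, "turn": 0},
    {"x": 0.595, "y": -0.535, "z": 0, "turn": 0},
    {"x": 0.595, "y": -0.535, "z": 0, "turn": 0},
    {"x": 0.595, "y": -0.535, "z": 0, "turn": 0},
    {"x": 0.595, "y": -0.535, "z": 0, "turn": 0},
    {"x": 0.595, "y": -0.535, "z": 0, "turn": 0},
    {"x": 0, "y": 0, "z": 0, "turn": -0.66},
    {"x": 0, "y": 0, "z": 0, "turn": 0},
    {"x": 0, "y": 0, "z": 0, "turn": 0},
  ],
)

```text
time_s: 10.4
tool_pos: [488.1, -9.2, 215.2]
tcp_rot: [0.099, -3.138, -0.001]
wrist_force: [-0.5, 0.4, 0.1]
grip_width: 85.2
finger_force: 0.0
```

>>> drive_tool(
  targets=[
    {"x": 0, "y": 0, "z": 0.7, "turn": 0},
    {"x": 0, "y": 0, "z": 0.7, "turn": 0},
    {"x": 0, "y": 0, "z": 0, "turn": 0},
    {"x": 0, "y": 0, "z": 0, "turn": 0},
    {"x": 0, "y": 0, "z": 0, "turn": 0},
  ],
)

```text
time_s: 10.9
tool_pos: [489.7, -9.4, 161.6]
tcp_rot: [-0.102, 3.138, -0.001]
wrist_force: [-0.6, 0.4, 0.4]
grip_width: 85.5
finger_force: 0.0
```

>>> drive_tool(
  targets=[
    {"x": 0, "y": 0, "z": 0.6, "turn": 0},
    {"x": 0, "y": 0, "z": 0.6, "turn": 0},
    {"x": 0, "y": 0, "z": 0.6, "turn": 0},
    {"x": 0, "y": 0, "z": 0.3, "turn": 0},
    {"x": 0, "y": 0, "z": 0, "turn": 0},
    {"x": 0, "y": 0, "z": 0, "turn": 0},
  ],
)

```text
time_s: 11.5
tool_pos: [489.6, -9.6, 77.4]
tcp_rot: [-0.101, 3.138, -0.001]
wrist_force: [0.8, -0.3, 0.8]
grip_width: 85.8
finger_force: 0.0
```

>>> drive_tool(
  targets=[
    {"x": 0, "y": 0, "z": 0, "turn": 0},
    {"x": 0, "y": 0, "z": 0, "turn": 0},
    {"x": 0, "y": 0, "z": 0, "turn": 0},
    {"x": 0, "y": 0, "z": 0, "turn": 0},
    {"x": 0, "y": 0, "z": 0, "turn": 0},
    {"x": 0, "y": 0, "z": 0, "turn": 0},
    {"x": 0, "y": 0, "z": 0, "turn": 0},
    {"x": 0, "y": 0, "z": 0, "turn": 0},
  ],
  gripper=45,
)

```text
time_s: 12.3
tool_pos: [489.9, -9.5, 78.3]
tcp_rot: [-0.101, 3.137, -0.001]
wrist_force: [-1.7, 1.2, 5.9]
grip_width: 62.3
finger_force: 66.6
```

>>> drive_tool(
  targets=[
    {"x": 0, "y": 0, "z": -0.25, "turn": 0},
    {"x": 0, "y": 0, "z": -0.5, "turn": 0},
    {"x": 0, "y": 0, "z": -0.5, "turn": 0},
    {"x": 0, "y": 0, "z": -0.75, "turn": 0},
    {"x": 0, "y": 0, "z": -0.75, "turn": 0},
    {"x": 0, "y": 0, "z": -0.5, "turn": 0},
    {"x": 0, "y": 0, "z": 0, "turn": 0},
    {"x": 0, "y": 0, "z": 0, "turn": 0},
  ],
)

```text
time_s: 13.1
tool_pos: [487.5, -9.2, 204.7]
tcp_rot: [0.101, -3.138, -0.001]
wrist_force: [1.0, -0.7, -7.2]
grip_width: 62.9
finger_force: 68.2
```

Run:
```python
from h import *
s=ctrl.read_state();print(s["tool_pos"],s["tcp_rot"],s["wrist_force"],s["time_s"])
im=look("scene","sq1.png",(230,90,400,260)); P,_=pts(im)
Q=P[(np.hypot(P[:,0]-489.5,P[:,1]+9.5)<46)&(P[:,2]>20)&(P[:,2]<260)]
for z in range(60,260,20):
    q=Q[abs(Q[:,2]-z)<10]; print(z,len(q),*[np.percentile(q,k,axis=0).round() for k in (1,99)] if len(q) else "")
```

```text
[487.49538228  -9.19592987 204.72223004] [ 1.01395060e-01 -3.13786353e+00 -7.49819431e-04] [ 1.01100854 -0.73577166 -7.23790112] 13.1
60 0
80 0
100 0
120 51 [452. -44. 125.] [519.  18. 130.]
140 394 [452. -44. 130.] [519.  18. 150.]
160 410 [452. -45. 150.] [520.  18. 170.]
180 422 [452. -45. 170.] [519.  18. 190.]
200 537 [453. -45. 190.] [520.  21. 210.]
220 667 [453. -45. 210.] [520.  21. 230.]
240 449 [453. -55. 230.] [519.  32. 249.]
```

View pics/sq1.png

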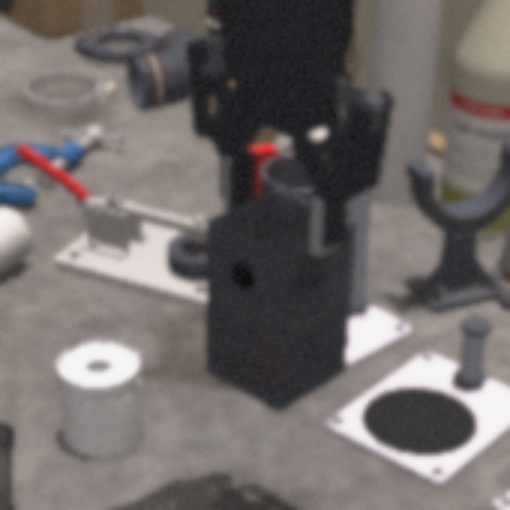

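>>> drive_tool(
  targets=[
    {"x": 0, "y": 0, "z": 0, "turn": 0.62},
    {"x": 0, "y": 0, "z": 0, "turn": 0},
    {"x": 0, "y": 0, "z": 0, "turn": 0},
  ],
)

```text
time_s: 13.45
tool_pos: [487.4, -9.2, 204.1]
tcp_rot: [0.006, -3.138, -0.001]
wrist_force: [-0.2, 0.1, -6.5]
grip_width: 62.6
finger_force: 68.1
```

Run:
```python
from h import *
s=ctrl.read_state();print(s["tool_pos"],s["tcp_rot"])
for c in ["top","scene"]:
    P,_=pts(ctrl.get_image(c))
    for z0,z1 in [(20,80),(80,130),(130,200),(200,300),(300,450)]:
        for x0,x1 in [(500,560),(560,610),(610,650)]:
            Q=P[(P[:,2]>z0)&(P[:,2]<z1)&(P[:,0]>x0)&(P[:,0]<x1)&(P[:,1]<-370)]
            print(c,z0,x0,len(Q),np.percentile(Q[:,1],99.5).round() if len(Q) else "",end=" | ")
    print()
    for z0 in (130,200,300):
        Q=P[(P[:,2]>z0)&(P[:,2]<z0+100)&(P[:,0]>610)&(P[:,0]<850)&(P[:,1]<-270)&(P[:,1]>-390)]; print("behind",z0,len(Q),np.percentile(Q[:,0],0.5) if len(Q) else "")
```

```text
[487.44740548  -9.1996923  204.08526042] [ 5.93005651e-03 -3.13806226e+00 -1.23360106e-03]
top 20 500 288 -429.0 | top 20 560 230 -431.0 | top 20 610 181 -434.0 | top 80 500 264 -428.0 | top 80 560 203 -430.0 | top 80 610 170 -434.0 | top 130 500 436 -428.0 | top 130 560 350 -430.0 | top 130 610 273 -433.0 | top 200 500 1963 -430.0 | top 200 560 1644 -431.0 | top 200 610 1309 -433.0 | top 300 500 0  | top 300 560 0  | top 300 610 0  | 
behind 130 1529 760.4132215359873
behind 200 161 832.1052487119804
behind 300 0 
scene 20 500 0  | scene 20 560 22 -436.0 | scene 20 610 456 -438.0 | scene 80 500 28 -434.0 | scene 80 560 5 -436.0 | scene 80 610 0  | scene 130 500 12 -434.0 | scene 130 560 0  | scene 130 610 0  | scene 200 500 1964 -433.0 | scene 200 560 1217 -435.0 | scene 200 610 682 -436.0 | scene 300 500 0  | scene 300 560 0  | scene 300 610 0  | 
behind 130 1888 758.7507448826428
behind 200 165 829.2328463104923
behind 300 0
```

>>> drive_tool(
  targets=[
    {"x": -0.304, "y": -0.794, "z": 0, "turn": 0},
    {"x": -0.304, "y": -0.794, "z": 0, "turn": 0},
    {"x": -0.304, "y": -0.794, "z": 0, "turn": 0},
    {"x": -0.304, "y": -0.794, "z": 0, "turn": 0},
    {"x": -0.304, "y": -0.794, "z": 0, "turn": 0},
    {"x": -0.304, "y": -0.794, "z": 0, "turn": 0},
    {"x": -0.304, "y": -0.794, "z": 0, "turn": 0},
    {"x": -0.304, "y": -0.794, "z": 0, "turn": 0},
    {"x": -0.304, "y": -0.794, "z": 0, "turn": 0},
    {"x": -0.304, "y": -0.794, "z": 0, "turn": 0},
  ],
)

```text
time_s: 14.55
tool_pos: [611.2, -327.9, 204.9]
tcp_rot: [0.005, -3.14, -0.002]
wrist_force: [0.6, 0.5, -5.5]
grip_width: 62.6
finger_force: 68.5
```

>>> drive_tool(
  targets=[
    {"x": 0, "y": 0, "z": 0.5, "turn": 0},
    {"x": 0, "y": 0, "z": 0.5, "turn": 0},
    {"x": 0, "y": 0, "z": 0.5, "turn": 0},
    {"x": 0, "y": 0, "z": 0.5, "turn": 0},
    {"x": 0, "y": 0, "z": 0.25, "turn": 0},
    {"x": 0, "y": 0, "z": 0, "turn": 0},
    {"x": 0, "y": 0, "z": 0, "turn": 0},
    {"x": 0, "y": 0, "z": 0, "turn": 0},
  ],
)

```text
time_s: 15.35
tool_pos: [612.0, -327.4, 117.9]
tcp_rot: [-0.004, 3.139, -0.003]
wrist_force: [0.1, -0.2, -5.7]
grip_width: 62.8
finger_force: 68.8
```

Run:
```python
from h import *
s=ctrl.read_state();print(s["tool_pos"],s["tcp_rot"],s["wrist_force"],s["time_s"])
im=look("scene","sq2.png",(380,130,580,330)); P,_=pts(im)
Q=P[(np.hypot(P[:,0]-610,P[:,1]+327)<48)&(P[:,2]>20)&(P[:,2]<260)]
for z in range(20,150,20):
    q=Q[abs(Q[:,2]-z)<10]; print(z,len(q),*[np.percentile(q,k,axis=0).round() for k in (1,99)] if len(q) else "")
```

```text
[ 611.96285297 -327.36354914  117.92342848] [-4.39905379e-03  3.13902445e+00 -2.97862974e-03] [ 0.12958685 -0.1805628  -5.70625373] 15.35
20 0
40 183 [ 577. -361.   39.] [ 639. -297.   50.]
60 385 [ 577. -361.   50.] [ 637. -297.   70.]
80 395 [ 577. -361.   70.] [ 640. -297.   90.]
100 476 [ 577. -361.   90.] [ 642. -297.  110.]
120 710 [ 577. -361.  110.] [ 643. -297.  130.]
140 862 [ 577. -362.  130.] [ 644. -296.  150.]
```

View pics/sq2.png

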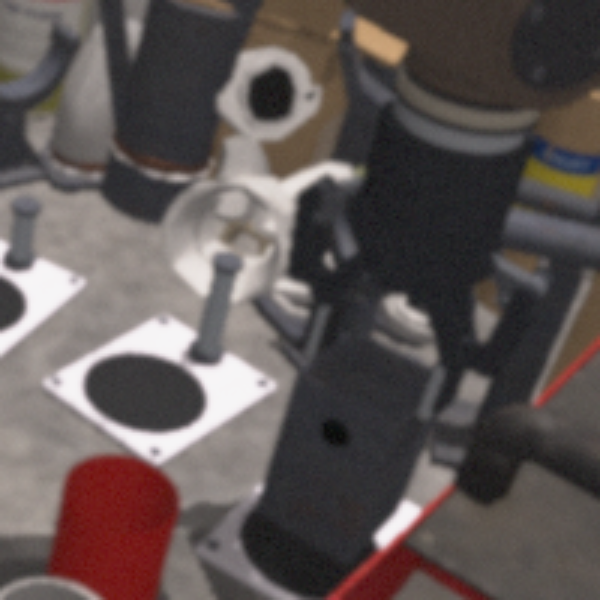

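>>> drive_tool(
  targets=[
    {"x": 0.03, "y": 0, "z": 0.2, "turn": 0},
    {"x": 0, "y": 0, "z": 0.2, "turn": 0},
    {"x": 0, "y": 0, "z": 0.15, "turn": 0},
    {"x": 0, "y": 0, "z": 0.1, "turn": 0},
    {"x": 0, "y": 0, "z": 0, "turn": 0},
    {"x": 0, "y": 0, "z": 0, "turn": 0},
    {"x": 0, "y": 0, "z": 0, "turn": 0},
  ],
)

```text
time_s: 16.1
tool_pos: [609.9, -326.8, 90.1]
tcp_rot: [-0.004, 3.141, -0.0]
wrist_force: [-0.2, 0.5, -5.7]
grip_width: 63.0
finger_force: 68.8
```

>>> drive_tool(
  targets=[
    {"x": 0, "y": 0, "z": 0.025, "turn": 0},
    {"x": 0, "y": 0, "z": 0.025, "turn": 0},
    {"x": 0, "y": 0, "z": 0, "turn": 0},
    {"x": 0, "y": 0, "z": 0, "turn": 0},
  ],
)

```text
time_s: 16.5
tool_pos: [609.9, -326.8, 88.6]
tcp_rot: [-0.004, 3.141, -0.0]
wrist_force: [-0.7, -0.1, -3.0]
grip_width: 62.7
finger_force: 69.0
```

Contact is beginning; 1 mm more, then open and raise.

>>> drive_tool(
  targets=[
    {"x": 0, "y": 0, "z": 0.025, "turn": 0},
    {"x": 0, "y": 0, "z": 0, "turn": 0},
    {"x": 0, "y": 0, "z": 0, "turn": 0},
  ],
)

```text
time_s: 16.8
tool_pos: [610.2, -326.8, 88.6]
tcp_rot: [-0.004, 3.141, -0.001]
wrist_force: [-3.6, 2.0, 3.8]
grip_width: 62.7
finger_force: 69.9
```

>>> drive_tool(
  targets=[
    {"x": 0, "y": 0, "z": 0, "turn": 0},
    {"x": 0, "y": 0, "z": 0, "turn": 0},
    {"x": 0, "y": 0, "z": 0, "turn": 0},
    {"x": 0, "y": 0, "z": 0, "turn": 0},
    {"x": 0, "y": 0, "z": 0, "turn": 0},
    {"x": 0, "y": 0, "z": 0, "turn": 0},
  ],
  gripper=85.4,
)

```text
time_s: 17.4
tool_pos: [609.8, -326.8, 87.0]
tcp_rot: [-0.004, 3.141, -0.0]
wrist_force: [-0.2, -0.9, -0.8]
grip_width: 85.2
finger_force: 0.0
```

>>> drive_tool(
  targets=[
    {"x": 0, "y": 0, "z": -0.4, "turn": 0},
    {"x": 0, "y": 0, "z": -0.4, "turn": 0},
    {"x": 0, "y": 0, "z": -0.7, "turn": 0},
    {"x": 0, "y": 0, "z": -0.7, "turn": 0},
    {"x": 0, "y": 0, "z": -0.6, "turn": 0},
    {"x": 0, "y": 0, "z": 0, "turn": 0},
    {"x": 0, "y": 0, "z": 0, "turn": 0},
  ],
)

```text
time_s: 18.1
tool_pos: [610.2, -327.0, 200.9]
tcp_rot: [-0.004, 3.139, -0.003]
wrist_force: [-1.0, 0.2, -1.9]
grip_width: 85.2
finger_force: 0.0
```

Run:
```python
from h import *
s=ctrl.read_state();print(s["tool_pos"],s["tcp_rot"],s["wrist_force"],s["time_s"])
for c in ["scene","top"]:
    P,_=pts(ctrl.get_image(c))
    Q=P[(np.hypot(P[:,0]-610,P[:,1]+327)<50)&(P[:,2]>20)&(P[:,2]<130)]
    for z in (60,120): 
        q=Q[abs(Q[:,2]-z)<10]; print(c,z,len(q),*[np.percentile(q,k,axis=0).round() for k in (1,99)] if len(q) else "")
```

```text
[ 610.22276701 -327.02935362  200.89327187] [-4.12381715e-03  3.13912418e+00 -2.88330934e-03] [-0.97620327  0.23976393 -1.90238817] 18.1
scene 60 383 [ 575. -360.   50.] [ 635. -297.   70.]
scene 120 571 [ 576. -360.  110.] [ 642. -295.  121.]
top 60 63 [ 598. -327.   50.] [ 640. -293.   70.]
top 120 66 [ 603. -312.  110.] [ 642. -293.  126.]
```

>>> drive_tool(
  targets=[
    {"x": 0.7125, "y": 0.122, "z": 0, "turn": 0},
    {"x": 0.7125, "y": 0.122, "z": 0, "turn": 0},
    {"x": 0.7125, "y": 0.122, "z": 0, "turn": 0},
    {"x": 0.7125, "y": 0.122, "z": 0, "turn": 0},
    {"x": 0.7125, "y": 0.122, "z": 0, "turn": 0},
    {"x": 0.7125, "y": 0.122, "z": 0, "turn": 0},
    {"x": 0.7125, "y": 0.122, "z": 0, "turn": 0},
    {"x": 0.7125, "y": 0.122, "z": 0, "turn": 0},
    {"x": 0, "y": 0, "z": 0, "turn": 0},
    {"x": 0, "y": 0, "z": 0, "turn": 0},
  ],
)

```text
time_s: 19.2
tool_pos: [381.1, -287.9, 197.9]
tcp_rot: [0.003, -3.141, -0.002]
wrist_force: [0.2, -0.2, -0.8]
grip_width: 85.5
finger_force: 0.0
```

>>> drive_tool(
  targets=[
    {"x": 0, "y": 0, "z": 0.7, "turn": 0},
    {"x": 0, "y": 0, "z": 0.7, "turn": 0},
    {"x": 0, "y": 0, "z": 0, "turn": 0},
    {"x": 0, "y": 0, "z": 0, "turn": 0},
  ],
)

```text
time_s: 19.6
tool_pos: [382.0, -288.1, 142.6]
tcp_rot: [0.005, -3.14, -0.002]
wrist_force: [-0.2, -1.1, -0.4]
grip_width: 85.3
finger_force: 0.0
```

>>> drive_tool(
  targets=[
    {"x": 0, "y": 0, "z": 0.6, "turn": 0},
    {"x": 0, "y": 0, "z": 0.6, "turn": 0},
    {"x": 0, "y": 0, "z": 0.6, "turn": 0},
    {"x": 0, "y": 0, "z": 0.4, "turn": 0},
    {"x": 0, "y": 0, "z": 0, "turn": 0},
    {"x": 0, "y": 0, "z": 0, "turn": 0},
  ],
)

```text
time_s: 20.2
tool_pos: [382.7, -289.2, 56.5]
tcp_rot: [-0.004, 3.14, -0.003]
wrist_force: [0.6, -0.5, 0.4]
grip_width: 85.2
finger_force: 0.0
```

>>> drive_tool(
  targets=[
    {"x": 0, "y": 0, "z": 0, "turn": 0},
    {"x": 0, "y": 0, "z": 0, "turn": 0},
    {"x": 0, "y": 0, "z": 0, "turn": 0},
    {"x": 0, "y": 0, "z": 0, "turn": 0},
    {"x": 0, "y": 0, "z": 0, "turn": 0},
    {"x": 0, "y": 0, "z": 0, "turn": 0},
    {"x": 0, "y": 0, "z": 0, "turn": 0},
    {"x": 0, "y": 0, "z": 0, "turn": 0},
  ],
  gripper=45,
)

```text
time_s: 21.0
tool_pos: [381.9, -287.1, 55.9]
tcp_rot: [-0.003, 3.141, 0.005]
wrist_force: [0.2, 6.4, 5.9]
grip_width: 45.3
finger_force: 3.1
```

>>> drive_tool(
  targets=[
    {"x": 0, "y": 0, "z": -0.25, "turn": 0},
    {"x": 0, "y": 0, "z": -0.5, "turn": 0},
    {"x": 0, "y": 0, "z": -0.75, "turn": 0},
    {"x": 0, "y": 0, "z": -0.75, "turn": 0},
    {"x": 0, "y": 0, "z": -0.75, "turn": 0},
    {"x": 0, "y": 0, "z": -0.25, "turn": 0},
    {"x": 0, "y": 0, "z": 0, "turn": 0},
    {"x": 0, "y": 0, "z": 0, "turn": 0},
  ],
)

```text
time_s: 21.8
tool_pos: [381.1, -287.9, 183.9]
tcp_rot: [0.004, -3.141, -0.001]
wrist_force: [-0.3, 0.6, 0.6]
grip_width: 44.9
finger_force: 0.0
```

Run:
```python
from h import *
s=ctrl.read_state();print(s["tool_pos"],s["tcp_rot"],s["wrist_force"],s["time_s"])
im=look("scene","sh1.png",(320,180,520,380)); P,_=pts(im)
print(cyl(P,33.5,382,-288,135,175))
Q=P[(np.hypot(P[:,0]-382,P[:,1]+288)<36)&(P[:,2]>90)&(P[:,2]<190)]; print(np.percentile(Q[:,2],[0,1,2,5]))
```

```text
[ 381.12078838 -287.90648526  183.89491125] [ 3.91284266e-03 -3.14053870e+00 -1.26003294e-03] [-0.26927927  0.64363077  0.60415625] 21.8
(array([ 382., -288.]), array([ 382., -288.]), 'tilt', array([0., 0.]), 0)Traceback (most recent call last):
  File "<stdin>", line 5, in <module>
    return _quantile_unchecked(
        a, q, axis, out, overwrite_input, method, keepdims, weights)
    return _ureduce(a,
                    func=_quantile_ureduce_func,
    ...<5 lines>...
                    overwrite_input=overwrite_input,
                    method=method)
    r = func(a, **kwargs)
    result = _quantile(arr,
                       quantiles=q,
    ...<2 lines>...
                       out=out,
                       weights=wgt)
    slices_having_nans = np.isnan(arr[-1, ...])
                                  ~~~^^^^^^^^^
IndexError: index -1 is out of bounds for axis 0 with size 0
```

View pics/sh1.png

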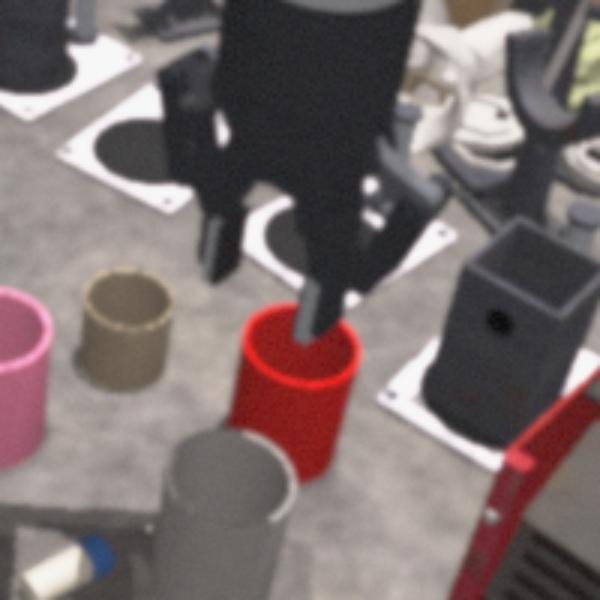

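Run:
```python
from h import *
for c in ["scene","top"]:
    im=ctrl.get_image(c); P,_=pts(im)
    for r in ctrl.trace(im,"short_tube")[:3]: print(c,round(r["score"],2),np.round(r["rect"]))
    T=P[(np.hypot(P[:,0]-382,P[:,1]+288)<60)&(abs(P[:,2]-85)<9)].astype(np.float32)
    if len(T)>5: print(c,len(T),cv2.minAreaRect(np.ascontiguousarray(T[:,:2])),np.median(T[:,2]))
    print(cyl(P,33.5,382,-288,10,75))
```

```text
scene 0.96 [397. 284. 442. 340.]
scene 0.8 [370. 322. 416. 391.]
scene 0.72 [297. 275. 339. 337.]
scene 500 ((380.9136962890625, -288.1802062988281), (66.67202758789062, 66.9920425415039), 31.903255462646484) 82.724815
(array([ 380.9, -288.9]), array([ 379.8, -288.7]), 'tilt', array([-0.018,  0.004]), 1874)
top 0.87 [392. 290. 426. 321.]
top 0.63 [463. 280. 491. 311.]
top 0.63 [445. 232. 488. 268.]
top 55 ((400.2633972167969, -270.0092468261719), (16.16200065612793, 55.82537078857422), 44.48200607299805) 83.85896
(array([ 382.8, -288.4]), array([ 382.8, -288.2]), 'tilt', array([-0.   ,  0.003]), 159)
```

>>> drive_tool(
  targets=[
    {"x": 0, "y": 0, "z": 0.2, "turn": 0},
    {"x": 0, "y": 0, "z": 0.2, "turn": 0},
    {"x": 0, "y": 0, "z": 0.2, "turn": 0},
    {"x": 0, "y": 0, "z": 0, "turn": 0},
    {"x": 0, "y": 0, "z": 0, "turn": 0},
    {"x": 0, "y": 0, "z": 0, "turn": 0},
  ],
  gripper=85.4,
)

```text
time_s: 22.65
tool_pos: [381.8, -288.4, 161.3]
tcp_rot: [-0.004, 3.141, -0.001]
wrist_force: [-0.1, 0.4, 0.3]
grip_width: 85.7
finger_force: 0.0
```

>>> drive_tool(
  targets=[
    {"x": 0, "y": 0, "z": 0.5, "turn": 0},
    {"x": 0, "y": 0, "z": 0.5, "turn": 0},
    {"x": 0, "y": 0, "z": 0.5, "turn": 0},
    {"x": 0, "y": 0, "z": 0.5, "turn": 0},
    {"x": 0, "y": 0, "z": 0.5, "turn": 0},
    {"x": 0, "y": 0, "z": 0.2, "turn": 0},
    {"x": 0, "y": 0, "z": 0, "turn": 0},
    {"x": 0, "y": 0, "z": 0, "turn": 0},
  ],
)

```text
time_s: 23.45
tool_pos: [382.2, -288.9, 54.0]
tcp_rot: [-0.004, 3.141, -0.002]
wrist_force: [-0.2, -0.4, -0.4]
grip_width: 85.3
finger_force: 0.0
```

>>> drive_tool(
  targets=[
    {"x": 0, "y": 0, "z": 0, "turn": 0},
    {"x": 0, "y": 0, "z": 0, "turn": 0},
    {"x": 0, "y": 0, "z": 0, "turn": 0},
    {"x": 0, "y": 0, "z": 0, "turn": 0},
  ],
  gripper=68,
)

```text
time_s: 23.85
tool_pos: [381.9, -288.4, 53.5]
tcp_rot: [-0.004, 3.141, -0.001]
wrist_force: [0.8, 0.7, 0.6]
grip_width: 67.8
finger_force: 0.3
```

>>> drive_tool(
  targets=[
    {"x": 0, "y": 0, "z": 0, "turn": 0},
    {"x": 0, "y": 0, "z": 0, "turn": 0},
    {"x": 0, "y": 0, "z": 0, "turn": 0},
  ],
  gripper=65,
)

```text
time_s: 24.15
tool_pos: [381.9, -288.3, 53.7]
tcp_rot: [-0.004, 3.141, 0.0]
wrist_force: [-0.0, 3.5, 6.3]
grip_width: 65.0
finger_force: 20.2
```

>>> drive_tool(
  targets=[
    {"x": 0, "y": 0, "z": 0, "turn": 0},
    {"x": 0, "y": 0, "z": 0, "turn": 0},
    {"x": 0, "y": 0, "z": 0, "turn": 0},
  ],
  gripper=62,
)

```text
time_s: 24.45
tool_pos: [382.0, -288.3, 54.3]
tcp_rot: [-0.004, 3.141, 0.001]
wrist_force: [-1.3, 4.1, 8.7]
grip_width: 63.9
finger_force: 63.2
```

>>> drive_tool(
  targets=[
    {"x": 0, "y": 0, "z": -0.1, "turn": 0},
    {"x": 0, "y": 0, "z": -0.1, "turn": 0},
    {"x": 0, "y": 0, "z": -0.1, "turn": 0},
    {"x": 0, "y": 0, "z": -0.1, "turn": 0},
    {"x": 0, "y": 0, "z": 0, "turn": 0},
    {"x": 0, "y": 0, "z": 0, "turn": 0},
    {"x": 0, "y": 0, "z": 0, "turn": 0},
  ],
)

```text
time_s: 25.15
tool_pos: [381.5, -288.1, 68.8]
tcp_rot: [0.004, -3.141, -0.0]
wrist_force: [0.4, 0.0, -5.2]
grip_width: 63.1
finger_force: 66.5
```

Run:
```python
from h import *
s=ctrl.read_state();print(s["tool_pos"],s["tcp_rot"],s["wrist_force"],s["time_s"])
im=look("scene","sh2.png",(330,230,480,400)); P,_=pts(im)
print(cyl(P,33.5,382,-288,25,80))
Q=P[(np.hypot(P[:,0]-382,P[:,1]+288)<35)&(P[:,2]>3)&(P[:,2]<190)]; print(np.percentile(Q[:,2],[0,1,2,5]))
```

```text
[ 381.49179726 -288.11604907   68.80410924] [ 4.09357542e-03 -3.14129621e+00 -4.67569840e-04] [ 0.35634584  0.02735429 -5.17729329] 25.15
(array([ 380.4, -288.7]), array([ 379.7, -289.3]), 'tilt', array([-0.013, -0.011]), 1561)
[12.48151359 16.45983522 18.24061071 24.98746442]
```

View pics/sh2.png

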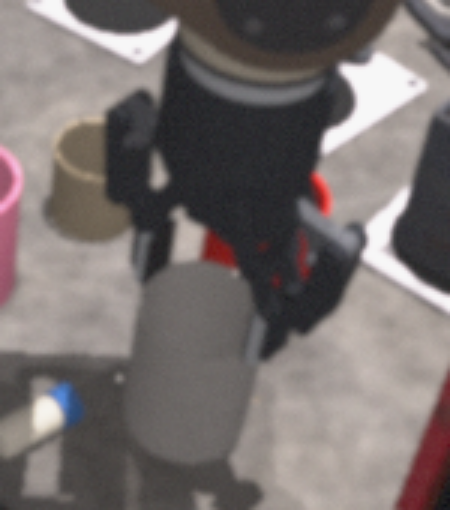

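>>> drive_tool(
  targets=[
    {"x": 0, "y": 0, "z": -0.3, "turn": 0},
    {"x": 0, "y": 0, "z": -0.5, "turn": 0},
    {"x": 0, "y": 0, "z": -0.5, "turn": 0},
    {"x": 0, "y": 0, "z": -0.5, "turn": 0},
    {"x": 0, "y": 0, "z": -0.5, "turn": 0},
    {"x": 0, "y": 0, "z": -0.3, "turn": 0},
    {"x": 0, "y": 0, "z": -0.15, "turn": 0},
    {"x": 0, "y": 0, "z": 0, "turn": 0},
  ],
)

```text
time_s: 26.0
tool_pos: [381.9, -288.5, 179.9]
tcp_rot: [-0.004, 3.141, -0.002]
wrist_force: [-0.5, -0.1, -4.8]
grip_width: 63.3
finger_force: 67.4
```

>>> drive_tool(
  targets=[
    {"x": -0.687, "y": 0.312, "z": 0, "turn": 0},
    {"x": -0.687, "y": 0.312, "z": 0, "turn": 0},
    {"x": -0.687, "y": 0.312, "z": 0, "turn": 0},
    {"x": -0.687, "y": 0.312, "z": 0, "turn": 0},
    {"x": -0.687, "y": 0.312, "z": 0, "turn": 0},
    {"x": -0.687, "y": 0.312, "z": 0, "turn": 0},
    {"x": -0.687, "y": 0.312, "z": 0, "turn": 0},
    {"x": -0.687, "y": 0.312, "z": 0, "turn": 0},
    {"x": -0.687, "y": 0.312, "z": 0, "turn": 0},
    {"x": -0.687, "y": 0.312, "z": 0, "turn": 0},
  ],
)

```text
time_s: 27.0
tool_pos: [656.2, -161.7, 176.4]
tcp_rot: [0.004, -3.138, -0.002]
wrist_force: [-0.3, -0.4, -3.7]
grip_width: 63.0
finger_force: 67.3
```

>>> drive_tool(
  targets=[
    {"x": 0, "y": 0, "z": 0, "turn": 0},
    {"x": 0, "y": 0, "z": 0.4, "turn": 0},
    {"x": 0, "y": 0, "z": 0.4, "turn": 0},
    {"x": 0, "y": 0, "z": 0.4, "turn": 0},
    {"x": 0, "y": 0, "z": 0.4, "turn": 0},
    {"x": 0, "y": 0, "z": 0.4, "turn": 0},
    {"x": 0, "y": 0, "z": 0, "turn": 0},
    {"x": 0, "y": 0, "z": 0, "turn": 0},
    {"x": 0, "y": 0, "z": 0, "turn": 0},
  ],
)

```text
time_s: 27.9
tool_pos: [657.0, -163.1, 100.3]
tcp_rot: [-0.004, 3.139, -0.001]
wrist_force: [0.7, 0.1, -4.0]
grip_width: 62.8
finger_force: 67.5
```

Run:
```python
from h import *
s=ctrl.read_state();print(s["tool_pos"],s["tcp_rot"],s["wrist_force"],s["time_s"])
im=look("scene","sh3.png",(350,150,500,320)); P,_=pts(im)
print(cyl(P,33.5,656,-163,50,105))
Q=P[(np.hypot(P[:,0]-656,P[:,1]+163)<35)&(P[:,2]>16)&(P[:,2]<150)]; print(np.percentile(Q[:,2],[0,1,2,5]))
```

```text
[ 656.99406473 -163.1325598   100.32580081] [-3.95614513e-03  3.13933219e+00 -1.45491079e-03] [ 0.7126959   0.07818716 -4.0024573 ] 27.9
(array([ 657.5, -162.2]), array([ 655.5, -164.3]), 'tilt', array([-0.037, -0.039]), 851)
[45.26999507 47.32875109 48.48089904 52.48946099]
```

View pics/sh3.png

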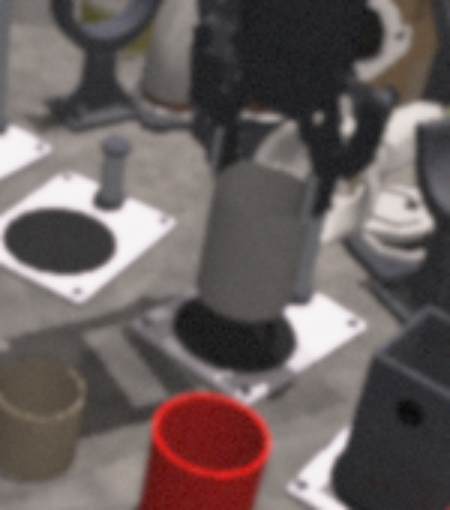

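>>> drive_tool(
  targets=[
    {"x": 0, "y": 0, "z": 0.2, "turn": 0},
    {"x": 0, "y": 0, "z": 0.2, "turn": 0},
    {"x": 0, "y": 0, "z": 0.2, "turn": 0},
    {"x": 0, "y": 0, "z": 0.15, "turn": 0},
    {"x": 0, "y": 0, "z": 0.05, "turn": 0},
    {"x": 0, "y": 0, "z": 0, "turn": 0},
    {"x": 0, "y": 0, "z": 0, "turn": 0},
  ],
)

```text
time_s: 28.65
tool_pos: [656.4, -162.8, 67.2]
tcp_rot: [-0.004, 3.141, -0.0]
wrist_force: [0.3, -0.1, -4.8]
grip_width: 63.3
finger_force: 67.5
```

>>> drive_tool(
  targets=[
    {"x": 0, "y": 0, "z": 0.025, "turn": 0},
    {"x": 0, "y": 0, "z": 0.025, "turn": 0},
    {"x": 0, "y": 0, "z": 0, "turn": 0},
    {"x": 0, "y": 0, "z": 0, "turn": 0},
  ],
)

```text
time_s: 29.05
tool_pos: [656.1, -162.7, 65.1]
tcp_rot: [-0.004, 3.142, -0.0]
wrist_force: [0.1, -0.2, -5.1]
grip_width: 63.5
finger_force: 67.5
```

>>> drive_tool(
  targets=[
    {"x": 0, "y": 0, "z": 0.03, "turn": 0},
    {"x": 0, "y": 0, "z": 0, "turn": 0},
    {"x": 0, "y": 0, "z": 0, "turn": 0},
  ],
)

```text
time_s: 29.35
tool_pos: [656.5, -162.8, 64.7]
tcp_rot: [-0.004, 3.141, -0.0]
wrist_force: [-0.7, 1.2, -0.8]
grip_width: 62.8
finger_force: 68.1
```

>>> drive_tool(
  targets=[
    {"x": 0, "y": 0, "z": 0.02, "turn": 0},
    {"x": 0, "y": 0, "z": 0, "turn": 0},
    {"x": 0, "y": 0, "z": 0, "turn": 0},
  ],
)

```text
time_s: 29.65
tool_pos: [656.8, -162.7, 64.6]
tcp_rot: [-0.004, 3.14, -0.0]
wrist_force: [-3.1, 1.7, 5.4]
grip_width: 63.7
finger_force: 68.8
```

>>> drive_tool(
  targets=[
    {"x": 0, "y": 0, "z": 0, "turn": 0},
    {"x": 0, "y": 0, "z": 0, "turn": 0},
    {"x": 0, "y": 0, "z": 0, "turn": 0},
    {"x": 0, "y": 0, "z": 0, "turn": 0},
    {"x": 0, "y": 0, "z": 0, "turn": 0},
    {"x": 0, "y": 0, "z": 0, "turn": 0},
  ],
  gripper=85.4,
)

```text
time_s: 30.25
tool_pos: [656.1, -162.8, 62.9]
tcp_rot: [-0.004, 3.142, -0.0]
wrist_force: [-0.1, -0.1, -0.5]
grip_width: 85.2
finger_force: 0.0
```

>>> drive_tool(
  targets=[
    {"x": 0, "y": 0, "z": -0.3, "turn": 0},
    {"x": 0, "y": 0, "z": -0.4, "turn": 0},
    {"x": 0, "y": 0, "z": -0.7, "turn": 0},
    {"x": 0, "y": 0, "z": -0.7, "turn": 0},
    {"x": 0, "y": 0, "z": -0.4, "turn": 0},
    {"x": 0, "y": 0, "z": 0, "turn": 0},
    {"x": 0, "y": 0, "z": 0, "turn": 0},
  ],
)

```text
time_s: 30.95
tool_pos: [656.0, -162.7, 163.2]
tcp_rot: [-0.004, 3.141, -0.0]
wrist_force: [0.1, -0.3, -0.1]
grip_width: 85.3
finger_force: 0.0
```

Run:
```python
from h import *
s=ctrl.read_state();print(s["tool_pos"],s["tcp_rot"],s["wrist_force"],s["time_s"])
P,_=pts(ctrl.get_image("scene"))
print(cyl(P,33.5,656,-163,25,85)); print(cyl(P,28,470,-141,8,50))
```

```text
[ 655.99850197 -162.68079689  163.17791442] [-4.05992017e-03  3.14126529e+00 -2.18186580e-04] [ 0.06969376 -0.30115471 -0.06235081] 30.95
(array([ 657.1, -162.2]), array([ 654.7, -163.4]), 'tilt', array([-0.04, -0.02]), 1091)
(array([ 469.9, -141.4]), array([ 469.1, -141.6]), 'tilt', array([-0.018, -0.006]), 833)
```

>>> drive_tool(
  targets=[
    {"x": 0.777, "y": 0.092, "z": 0, "turn": 0},
    {"x": 0.777, "y": 0.092, "z": 0, "turn": 0},
    {"x": 0.777, "y": 0.092, "z": 0, "turn": 0},
    {"x": 0.777, "y": 0.092, "z": 0, "turn": 0},
    {"x": 0.777, "y": 0.092, "z": 0, "turn": 0},
    {"x": 0.777, "y": 0.092, "z": 0, "turn": 0},
    {"x": 0, "y": 0, "z": 0, "turn": 0},
    {"x": 0, "y": 0, "z": 0, "turn": 0},
  ],
)

```text
time_s: 31.8
tool_pos: [468.7, -140.8, 161.7]
tcp_rot: [0.003, -3.14, -0.002]
wrist_force: [1.3, -0.2, 0.3]
grip_width: 85.2
finger_force: 0.0
```

>>> drive_tool(
  targets=[
    {"x": 0, "y": 0, "z": 0.6, "turn": 0},
    {"x": 0, "y": 0, "z": 0.6, "turn": 0},
    {"x": 0, "y": 0, "z": 0.6, "turn": 0},
    {"x": 0, "y": 0, "z": 0, "turn": 0},
    {"x": 0, "y": 0, "z": 0, "turn": 0},
  ],
)

```text
time_s: 32.3
tool_pos: [470.0, -141.2, 90.7]
tcp_rot: [0.004, -3.14, -0.001]
wrist_force: [0.3, 0.3, 0.2]
grip_width: 85.8
finger_force: 0.0
```

>>> drive_tool(
  targets=[
    {"x": 0, "y": 0, "z": 0.5, "turn": 0},
    {"x": 0, "y": 0, "z": 0.5, "turn": 0},
    {"x": 0, "y": 0, "z": 0.4, "turn": 0},
    {"x": 0, "y": 0, "z": 0.1, "turn": 0},
    {"x": 0, "y": 0, "z": 0, "turn": 0},
    {"x": 0, "y": 0, "z": 0, "turn": 0},
  ],
)

```text
time_s: 32.9
tool_pos: [470.9, -141.8, 32.5]
tcp_rot: [-0.004, 3.139, -0.002]
wrist_force: [0.3, -0.9, 0.2]
grip_width: 85.4
finger_force: 0.0
```

>>> drive_tool(
  targets=[
    {"x": 0, "y": 0, "z": 0, "turn": 0},
    {"x": 0, "y": 0, "z": 0, "turn": 0},
    {"x": 0, "y": 0, "z": 0, "turn": 0},
    {"x": 0, "y": 0, "z": 0, "turn": 0},
    {"x": 0, "y": 0, "z": 0, "turn": 0},
  ],
  gripper=57,
)

```text
time_s: 33.4
tool_pos: [469.6, -141.1, 31.1]
tcp_rot: [-0.004, 3.141, -0.0]
wrist_force: [0.0, 0.5, -0.3]
grip_width: 56.8
finger_force: 0.0
```

>>> drive_tool(
  targets=[
    {"x": 0, "y": 0, "z": 0, "turn": 0},
    {"x": 0, "y": 0, "z": 0, "turn": 0},
    {"x": 0, "y": 0, "z": 0, "turn": 0},
  ],
  gripper=54,
)

```text
time_s: 33.7
tool_pos: [469.6, -141.0, 31.2]
tcp_rot: [0.004, -3.142, -0.001]
wrist_force: [0.2, 0.9, 1.8]
grip_width: 53.6
finger_force: 1.1
```

>>> drive_tool(
  targets=[
    {"x": 0, "y": 0, "z": 0, "turn": 0},
    {"x": 0, "y": 0, "z": 0, "turn": 0},
    {"x": 0, "y": 0, "z": 0, "turn": 0},
  ],
  gripper=51,
)

```text
time_s: 34.0
tool_pos: [470.0, -141.1, 31.8]
tcp_rot: [-0.004, 3.141, 0.0]
wrist_force: [-1.2, 2.5, 6.3]
grip_width: 51.1
finger_force: 2.6
```

>>> drive_tool(
  targets=[
    {"x": 0, "y": 0, "z": 0, "turn": 0},
    {"x": 0, "y": 0, "z": 0, "turn": 0},
    {"x": 0, "y": 0, "z": 0, "turn": 0},
  ],
)

```text
time_s: 34.3
tool_pos: [469.9, -141.1, 31.8]
tcp_rot: [-0.004, 3.141, 0.0]
wrist_force: [-0.8, 2.0, 5.9]
grip_width: 51.3
finger_force: 2.6
```

Run:
```python
from h import *
s=ctrl.read_state();print(s["tool_pos"],s["tcp_rot"],s["wrist_force"],s["grip_width"],s["finger_force"])
im=look("scene","r1.png",(290,190,440,340),s=4); P,_=pts(im)
print(cyl(P,28,470,-141,8,40))
```

```text
[ 469.90866519 -141.08635271   31.7655756 ] [-3.91777757e-03  3.14133722e+00  4.25866820e-04] [-0.7595328   2.04736469  5.90331327] 51.26165214531534 2.640335519827204
(array([ 469.6, -141.5]), array([ 469.8, -141.9]), 'tilt', array([ 0.005, -0.012]), 579)
```

View pics/r1.png

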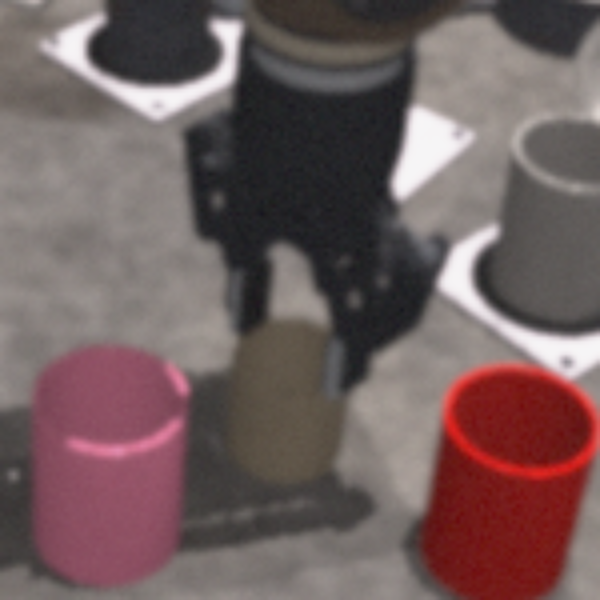

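>>> drive_tool(
  targets=[
    {"x": 0, "y": 0, "z": 0, "turn": 0},
    {"x": 0, "y": 0, "z": 0, "turn": 0},
    {"x": 0, "y": 0, "z": 0, "turn": 0},
    {"x": 0, "y": 0, "z": 0, "turn": 0},
    {"x": 0, "y": 0, "z": 0, "turn": -0.8},
    {"x": 0, "y": 0, "z": 0, "turn": -0.8},
    {"x": 0, "y": 0, "z": 0, "turn": -0.8},
    {"x": 0, "y": 0, "z": 0, "turn": 0},
    {"x": 0, "y": 0, "z": 0, "turn": 0},
  ],
  gripper=72,
)

```text
time_s: 35.25
tool_pos: [469.5, -141.1, 30.9]
tcp_rot: [0.377, -3.119, -0.0]
wrist_force: [-0.1, 0.1, 0.1]
grip_width: 71.7
finger_force: 0.0
```

>>> drive_tool(
  targets=[
    {"x": 0, "y": 0, "z": 0, "turn": 0},
    {"x": 0, "y": 0, "z": 0, "turn": 0},
    {"x": 0, "y": 0, "z": 0, "turn": 0},
    {"x": 0, "y": 0, "z": 0, "turn": 0},
    {"x": 0, "y": 0, "z": 0, "turn": 0},
  ],
  gripper=57,
)

```text
time_s: 35.75
tool_pos: [469.6, -141.1, 31.0]
tcp_rot: [-0.38, 3.119, -0.0]
wrist_force: [0.4, -0.4, -0.9]
grip_width: 57.0
finger_force: 0.0
```

>>> drive_tool(
  targets=[
    {"x": 0, "y": 0, "z": 0, "turn": 0},
    {"x": 0, "y": 0, "z": 0, "turn": 0},
    {"x": 0, "y": 0, "z": 0, "turn": 0},
  ],
  gripper=54.5,
)

```text
time_s: 36.05
tool_pos: [469.5, -140.9, 31.1]
tcp_rot: [0.38, -3.118, -0.001]
wrist_force: [-1.2, 0.7, 1.7]
grip_width: 54.5
finger_force: 0.9
```

>>> drive_tool(
  targets=[
    {"x": 0, "y": 0, "z": 0, "turn": 0},
    {"x": 0, "y": 0, "z": 0, "turn": 0},
    {"x": 0, "y": 0, "z": 0, "turn": 0},
    {"x": 0, "y": 0, "z": 0.15, "turn": 0},
    {"x": 0, "y": 0, "z": 0.1, "turn": 0},
    {"x": 0, "y": 0, "z": 0, "turn": 0},
    {"x": 0, "y": 0, "z": 0, "turn": 0},
  ],
  gripper=66,
)

```text
time_s: 36.75
tool_pos: [469.3, -141.0, 20.6]
tcp_rot: [0.38, -3.118, -0.001]
wrist_force: [-0.2, -0.3, -0.3]
grip_width: 65.9
finger_force: 0.0
```

>>> drive_tool(
  targets=[
    {"x": 0, "y": 0, "z": 0, "turn": 0},
    {"x": 0, "y": 0, "z": 0, "turn": 0},
    {"x": 0, "y": 0, "z": 0, "turn": 0},
    {"x": 0, "y": 0, "z": 0, "turn": 0},
  ],
  gripper=55,
)

```text
time_s: 37.15
tool_pos: [469.7, -141.2, 21.2]
tcp_rot: [-0.38, 3.118, -0.0]
wrist_force: [-0.2, 0.5, -0.3]
grip_width: 55.0
finger_force: 10.6
```

>>> drive_tool(
  targets=[
    {"x": 0, "y": 0, "z": 0, "turn": 0},
    {"x": 0, "y": 0, "z": 0, "turn": 0},
    {"x": 0, "y": 0, "z": 0, "turn": 0},
  ],
  gripper=52,
)

```text
time_s: 37.45
tool_pos: [469.8, -141.2, 21.7]
tcp_rot: [-0.38, 3.118, -0.0]
wrist_force: [-2.4, 0.8, 6.6]
grip_width: 53.2
finger_force: 61.2
```

>>> drive_tool(
  targets=[
    {"x": 0, "y": 0, "z": -0.1, "turn": 0},
    {"x": 0, "y": 0, "z": -0.2, "turn": 0},
    {"x": 0, "y": 0, "z": -0.4, "turn": 0},
    {"x": 0, "y": 0, "z": -0.5, "turn": 0},
    {"x": 0, "y": 0, "z": -0.5, "turn": 0},
    {"x": 0, "y": 0, "z": -0.5, "turn": 0},
    {"x": 0, "y": 0, "z": -0.4, "turn": 0},
    {"x": 0, "y": 0, "z": -0.2, "turn": 0},
    {"x": 0, "y": 0, "z": 0, "turn": 0},
    {"x": 0, "y": 0, "z": 0, "turn": 0},
  ],
)

```text
time_s: 38.45
tool_pos: [469.1, -140.9, 132.3]
tcp_rot: [0.38, -3.118, -0.001]
wrist_force: [-0.4, 1.1, -1.4]
grip_width: 53.0
finger_force: 61.1
```

>>> drive_tool(
  targets=[
    {"x": 0, "y": 0, "z": 0, "turn": 0.8},
    {"x": 0, "y": 0, "z": 0, "turn": 0.8},
    {"x": 0, "y": 0, "z": 0, "turn": 0.8},
    {"x": 0, "y": 0, "z": 0, "turn": 0},
    {"x": 0, "y": 0, "z": 0, "turn": 0},
  ],
)

```text
time_s: 38.95
tool_pos: [469.0, -140.8, 131.9]
tcp_rot: [0.007, -3.14, -0.002]
wrist_force: [0.3, 0.5, -2.6]
grip_width: 53.0
finger_force: 61.1
```

Run:
```python
from h import *
s=ctrl.read_state();print(s["tool_pos"],s["tcp_rot"],s["wrist_force"],s["grip_width"],s["finger_force"])
im=look("scene","r2.png",(290,150,440,300),s=4); P,_=pts(im)
print(cyl(P,28,470,-141,125,160))
Q=P[(np.hypot(P[:,0]-470,P[:,1]+141)<30)&(P[:,2]>90)&(P[:,2]<180)]; print(np.percentile(Q[:,2],[0,1,2,5]))
```

```text
[ 468.95559272 -140.81968002  131.92109821] [ 6.65178245e-03 -3.13976680e+00 -1.57561288e-03] [ 0.27888376  0.54428701 -2.58534012] 53.005292375812985 61.140364380553365
(array([ 469.1, -140.9]), array([ 469.1, -142.9]), 'tilt', array([-0.   , -0.058]), 796)
[109.12991709 111.71744541 112.41410787 115.17812578]
```

View pics/r2.png

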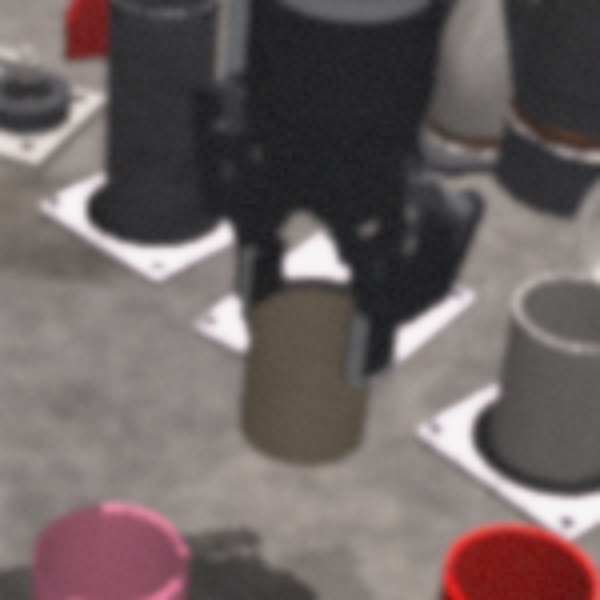

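Ring held upright, bottom near z=111 (pixel 305,455 in the crop). On to gauge_55.

>>> drive_tool(
  targets=[
    {"x": -0.548, "y": 0.419, "z": 0, "turn": 0},
    {"x": -0.548, "y": 0.419, "z": 0, "turn": 0},
    {"x": -0.548, "y": 0.419, "z": 0, "turn": 0},
    {"x": -0.548, "y": 0.419, "z": 0, "turn": 0},
    {"x": -0.548, "y": 0.419, "z": 0, "turn": 0},
    {"x": -0.548, "y": 0.419, "z": 0, "turn": 0},
    {"x": -0.548, "y": 0.419, "z": 0, "turn": 0},
    {"x": -0.548, "y": 0.419, "z": 0, "turn": 0},
    {"x": 0, "y": 0, "z": 0, "turn": 0},
    {"x": 0, "y": 0, "z": 0, "turn": 0},
  ],
)

```text
time_s: 40.0
tool_pos: [644.3, -6.3, 132.2]
tcp_rot: [0.007, -3.14, 0.0]
wrist_force: [-0.7, -0.7, -2.5]
grip_width: 53.0
finger_force: 61.2
```

>>> drive_tool(
  targets=[
    {"x": 0, "y": 0, "z": 0.4, "turn": -0.6},
    {"x": 0, "y": 0, "z": 0.4, "turn": -0.5},
    {"x": 0, "y": 0, "z": 0.4, "turn": 0},
    {"x": 0, "y": 0, "z": 0.3, "turn": 0},
    {"x": 0, "y": 0, "z": 0.2, "turn": 0},
    {"x": 0, "y": 0, "z": 0, "turn": 0},
    {"x": 0, "y": 0, "z": 0, "turn": 0},
    {"x": 0, "y": 0, "z": 0, "turn": 0},
  ],
)

```text
time_s: 40.8
tool_pos: [645.4, -6.7, 66.1]
tcp_rot: [-0.177, 3.135, -0.001]
wrist_force: [0.7, -0.1, -1.0]
grip_width: 53.3
finger_force: 61.2
```

Run:
```python
from h import *
s=ctrl.read_state();print(s["tool_pos"],s["tcp_rot"],s["wrist_force"],s["grip_width"],s["finger_force"])
P,_=pts(ctrl.get_image("scene"))
print(cyl(P,28,645,-7,50,88))
```

```text
[645.3944095   -6.72823204  66.10713077] [-1.76577425e-01  3.13473529e+00 -6.97109008e-04] [ 0.67146956 -0.09895436 -1.04036756] 53.26620598493213 61.21845772024244
(array([645.8,  -7.7]), array([644.7,  -9.1]), 'tilt', array([-0.029, -0.037]), 494)
```

>>> drive_tool(
  targets=[
    {"x": 0, "y": 0, "z": 0.25, "turn": 0},
    {"x": 0, "y": 0, "z": 0.2, "turn": 0},
    {"x": 0, "y": 0, "z": 0.2, "turn": 0},
    {"x": 0, "y": 0, "z": 0.1, "turn": 0},
    {"x": 0, "y": 0, "z": 0.05, "turn": 0},
    {"x": 0, "y": 0, "z": 0, "turn": 0},
    {"x": 0, "y": 0, "z": 0, "turn": 0},
  ],
)

```text
time_s: 41.55
tool_pos: [644.9, -6.7, 33.3]
tcp_rot: [-0.177, 3.136, -0.0]
wrist_force: [-0.4, -0.8, -2.3]
grip_width: 52.8
finger_force: 61.2
```

>>> drive_tool(
  targets=[
    {"x": 0, "y": 0, "z": 0.025, "turn": 0},
    {"x": 0, "y": 0, "z": 0.025, "turn": 0},
    {"x": 0, "y": 0, "z": 0, "turn": 0},
    {"x": 0, "y": 0, "z": 0, "turn": 0},
  ],
)

```text
time_s: 41.95
tool_pos: [645.1, -6.7, 31.8]
tcp_rot: [-0.177, 3.135, -0.0]
wrist_force: [0.2, 0.9, 1.3]
grip_width: 53.1
finger_force: 61.5
```

Contact made; slight press, open, raise clear.

>>> drive_tool(
  targets=[
    {"x": 0, "y": 0, "z": 0.015, "turn": 0},
    {"x": 0, "y": 0, "z": 0, "turn": 0},
    {"x": 0, "y": 0, "z": 0, "turn": 0},
  ],
)

```text
time_s: 42.25
tool_pos: [645.2, -6.7, 31.7]
tcp_rot: [-0.177, 3.136, -0.0]
wrist_force: [-2.0, -0.2, 5.4]
grip_width: 52.9
finger_force: 61.9
```

>>> drive_tool(
  targets=[
    {"x": 0, "y": 0, "z": 0, "turn": 0},
    {"x": 0, "y": 0, "z": 0, "turn": 0},
    {"x": 0, "y": 0, "z": 0, "turn": 0},
    {"x": 0, "y": 0, "z": 0, "turn": 0},
    {"x": 0, "y": 0, "z": 0, "turn": 0},
    {"x": 0, "y": 0, "z": 0, "turn": 0},
  ],
  gripper=85.4,
)

```text
time_s: 42.85
tool_pos: [644.6, -6.6, 30.3]
tcp_rot: [0.177, -3.137, -0.0]
wrist_force: [0.7, 0.6, 0.3]
grip_width: 85.7
finger_force: 0.0
```

>>> drive_tool(
  targets=[
    {"x": 0, "y": 0, "z": -0.2, "turn": 0},
    {"x": 0, "y": 0, "z": -0.4, "turn": 0},
    {"x": 0, "y": 0, "z": -0.7, "turn": 0},
    {"x": 0, "y": 0, "z": -0.7, "turn": 0},
    {"x": 0, "y": 0, "z": -0.7, "turn": 0},
    {"x": 0, "y": 0, "z": -0.7, "turn": 0},
    {"x": 0.7, "y": 0, "z": -0.6, "turn": 0},
    {"x": 0.8, "y": 0, "z": 0, "turn": 0},
    {"x": 0.8, "y": 0, "z": 0, "turn": 0},
    {"x": 0.7, "y": 0, "z": 0, "turn": 0},
  ],
)

```text
time_s: 43.85
tool_pos: [524.4, -20.2, 192.4]
tcp_rot: [-0.177, 3.134, -0.001]
wrist_force: [0.4, -0.7, -0.3]
grip_width: 85.6
finger_force: 0.0
```

>>> drive_tool(
  targets=[
    {"x": 0, "y": 0, "z": 0, "turn": 0},
    {"x": 0, "y": 0, "z": 0, "turn": 0},
    {"x": 0, "y": 0, "z": 0, "turn": 0},
    {"x": 0, "y": 0, "z": 0, "turn": 0},
  ],
)

```text
time_s: 44.25
tool_pos: [526.4, -20.1, 191.0]
tcp_rot: [-0.177, 3.136, -0.0]
wrist_force: [0.7, -0.3, 0.1]
grip_width: 85.4
finger_force: 0.0
```

Run:
```python
from h import *
s=ctrl.read_state();print(s["tool_pos"],s["wrist_force"],s["grip_width"],s["time_s"])
for c in ["scene","top"]:
    im=look(c,c+"_end.png"); P,_=pts(im)
    for n,r,x,y,L in [("55",28,645,-7,55),("85",33.5,656,-163,85),("150",33,657,140,150)]:
        T=P[(np.hypot(P[:,0]-x,P[:,1]-y)<r+8)&(P[:,2]>L+2)&(P[:,2]<L+22)]
        print(c,n,cyl(P,r,x,y,22,L),"top",((T.min(0)+T.max(0))/2).round(1)[:2] if len(T) else "",np.median(T[:,2]).round(1) if len(T) else "")
    T=P[(np.hypot(P[:,0]-610,P[:,1]+327)<50)&(abs(P[:,2]-120)<8)].astype(np.float32); print(c,"110",cv2.minAreaRect(np.ascontiguousarray(T[:,:2])),np.median(T[:,2]))
```

```text
[526.40519299 -20.13887451 191.00585991] [ 0.70558289 -0.26750223  0.12579462] 85.44163958528596 44.25
scene 55 (array([645.3,  -7.5]), array([644.4,  -9. ]), 'tilt', array([-0.027, -0.044]), 459) top [644.8  -8.1] 61.2
scene 85 (array([ 657.1, -162. ]), array([ 654.8, -163.4]), 'tilt', array([-0.037, -0.023]), 1128) top [ 656.  -163.4] 91.9
scene 150 (array([657.9, 139.1]), array([657.2, 139.2]), 'tilt', array([-0.006,  0.001]), 1356) top [659.3 134.6] 156.7
scene 110 ((608.6754760742188, -327.4893798828125), (68.1115951538086, 66.56812286376953), 0.6018138527870178) 117.86244
top 55 (array([645.,  -7.]), array([645.,  -7.]), 'tilt', array([0., 0.]), 0) top  
top 85 (array([ 655.5, -159.3]), array([ 655.7, -159.4]), 'tilt', array([ 0.003, -0.002]), 444) top [ 656.7 -161.2] 94.1
top 150 (array([656.4, 140.5]), array([656.1, 140.3]), 'tilt', array([-0.003, -0.001]), 964) top [657.7 140.7] 159.7
top 110 ((610.7723388671875, -325.8341064453125), (68.64392852783203, 65.06988525390625), 0.8339635729789734) 119.50882
```

View pics/top_end.png

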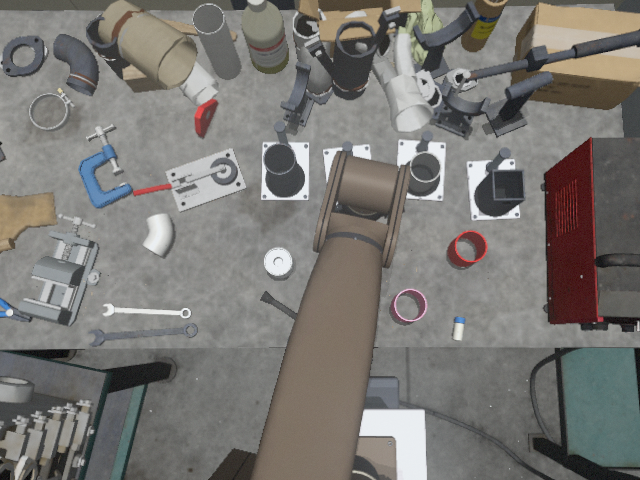

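The top view shows the three visible tubes on their pads: at about (283,165), (424,170) and (505,188). The slug at (278,263) and the elbow at (158,234) have not moved. The ring tube is hidden under the arm here, but the scene-camera fit puts it on the gauge_55 pad.

```bash
python3 -c "
from station import ctrl
print(ctrl.close_job())"
```

```text
the job is handed in; nothing more can be done
None
```

All four tubes stand upright on the pads of their matching gauge stands, measured within about 3 mm of centre; the slug and elbow weren't touched, the gripper is open and clear, and I handed the job in at about 44 s; no verdict was returned.

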